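Put the hand stamp away in the stationery case and fold its lid stay shut

ROBOT

A 6-joint arm with a two-finger parallel gripper is mounted at the origin on the work surface. World frame = base frame: x ahead of the robot, y to its left, z up, the work surface at z = 0. Lengths are in mm, angles in rad, forces in N, time in s.
With the tool pointing down it reaches from about 275 to 750 mm from the base axis. Payload 10.2 kg.
Tool frame: the origin (TCP) lies at the centre of the arm's flange, where the gripper is bolted on; the fingertips stand 166 mm ahead of it and the grasp point (between the pads) lies 147 mm ahead of it (tip_reach is the z of the fingertips in the tool frame, in mm); z points along the fingers, y is the line along which they close (so a half turn about z gives the same grasp; the last joint's range is limited). The gripper opens to 88 mm and grips with 3 to 60 N. Pads are 18 mm wide; open, the fingers measure 123 mm over their backs; the gripper's body (75 mm by 187 mm) begins 45 mm behind the grasp point.
Start: joints at [-1.521, 0.313, 1.498, -0, 1.331, -0.223], TCP at [141.437, -505.597, 404.72] pointing down, gripper open.
Joint ranges: [-2.94, 2.94], [-0.97, 2.17], [0.19, 2.56], [-1.23, 4.37], [0.02, 3.11], [-2.88, 2.88]. Speed limits (rad/s): [2.39, 2.39, 3.01, 3.14, 3.14, 3.14].

INTERFACE

Orientations are given as a rotation vector (axis times angle).
In Python, from cell import * gives the robot as it stands. The module is installed in compiled form; this text tells all that it offers.
- The arm moves only by the tool arm_command, never from a script. Its argument "deltas" is a list of rows, each a list of 7 numbers: the shift along the tool's x, y, z in units of 25 mm (1.0 is 25 mm), then the turn, a rotation vector about the tool's x, y, z in rad, then the closure, from 0 (fully open) to 1 (shut). A call has exactly 10 rows; each row shifts and turns the commanded pose from where the row before left it, along the tool's axes as they then stand; what a row does not reach is not made up. A row lasts 1/8 s, in which the tool goes at most 62.5 mm and 10.7 degrees, less where a joint would pass 70% of its speed; a pose out of reach is approached as far as the arm can. A call is refused whole if a number of a shift passes 1 or a number of a turn 0.188, either way. A call with a gripper value outside its range is refused whole. The fingers move at their own pace and stop on an object; "grip_force" is the grip in N (left out, the last holds). Time passes only in rows, so rows that do not move let the fingers close, or fill a call up. It gives the time, the measured TCP pose, the force, the opening and the grip force at its end, in the units of the state.
- state(): the state, without advancing time (a new reading comes with each control period).
- capture(name): name is "side" or "top"; returns the picture (420x560x3 uint8, blue, green, red); there is no depth.
- calibration(name): a dict with "camera_matrix" (3x3 intrinsics, pixels), "R" (3x3) and "t" (3): a world point X has camera coordinates R X + t. Camera axes: x right, y down, z forward; pixel columns grow to the right and rows downward; lengths in mm; the calibration is good to about 2 mm. A picture is of the moment at which its call begins. calibration takes no time and is no camera call.
- finish_job(): hands the job in; it is judged then, once.
The state is a dict: "time": time; "joint_positions": joint angles; "qvel": joint speeds; "joint_torque": joint torques, N m; "ee_pos": TCP position; "eef_rot": TCP orientation; "ft_force": force on the tool from outside, world axes, zero at the start; "wrist_torque": the same for the moment, N m; "finger_gap": finger opening in mm; "grasp_force": force on a finger pad.
Only numpy, scipy, OpenCV 4.12 (cv2) and the standard library are available. Lean on these libraries where they do the work, as an engineer would, in place of code of your own. Each camera call takes 0.05 s, during which the arm holds its last target. There are 200 camera calls.

TASK

Put the wooden-handled stamp away in the stationery case: raise the lid by its bar until the brass folding stay on its side locks and leave the lid standing on the stay, without pulling so hard at the end of its travel that the stay's foot slips in its slot; then stand the stamp upright in the empty front compartment. Then take hold of the pull on the stay's knee, lift the weight of the lid off the lock, fold the knee towards the case's front and let the lid down under control until it is fully shut, never letting it slam, and leave everything else on the desk as it is.

Things in the scene. Friction and masses are not known exactly. Their poses are not given: they have to be found in the camera images.
- case: stationery case of dark wood, fixed; 180 mm deep (x), 250 wide (y), rim 110 above the desk, walls and floor 8; front (bar side) faces its -x, the lid's hinge is at the rear top edge (+x), a brass folding stay is outside its right wall (-y). A wall across the middle parts it into a front and a rear compartment. Origin: centre of the underside, on the desk
- lid (a joint): lid angle in rad, 0 = shut, grows as the front edge rises. Lid 180 x 250 x 12 mm, 0.4 to 0.75 kg; falls shut unless the stay holds it. The stay runs out straight and stops it hard somewhere from 1.30 to 1.50, differing each time with the foot's setting; the locked lid rests about 0.09 rad (20 mm at the bar) below that stop
- lid_bar (a point): middle of the brass lift bar: round, 10 mm thick, 100 mm long, parallel to the hinge, 45 mm ahead of the lid's front edge on two end posts; 225 mm from the hinge axis and, with the lid shut, 6 mm above it. The bar may turn between the fingers as the lid swings
- lid_hinge (a point): middle of the lid's hinge axis, which runs along the case's y at the rear top edge (height 110 mm)
- stay_foot (a point): lower pivot of the stay on the right wall, 90 mm ahead of the hinge axis, 45 to 55 below it, clamped in a slot (setting differs each time); it slips if the lid is pulled against its stop with over about 8 to 10 N at the bar. Two brass links of 78.7 mm; the upper is pinned to the lid's side 90 mm from the hinge axis, level with the lid's underside. The knee swings about this pivot
- bracket: the whole brass stay: clamped foot block, two links and knee pull; origin at the lower pivot. The middle of the pull is 65 mm outside the lid's side edge. Locked, the knee lies a little past straight towards the hinge, on a stop, held by the lid's weight. A light spring draws it there: raise the lid to its stop, so that both links are in line, then ease it down, and it locks
- knee_pull (a point): middle of the knee pull: round brass rod 14 mm thick, out sideways (case's -y) from the stay's knee, free over 55 mm, 20 mm button at its end; 78.7 mm from the lower pivot seen along y. Lid shut: it lies to the front. Locked: moving it forward and a little up on its arc (3 to 6 N) lifts the lid off the lock and past straight; then the lid's weight drives it forward and down: hold it all the way
- front_compartment (a point): centre of the floor of the front compartment (8 mm above the desk), free space 73 mm in the case's x, 234 mm in y, 102 mm high to the lid; x, y and z axes as the case's
- stamp: hand stamp: rectangular block 40 x 58 mm, 20 mm high, with a turned wooden handle, 90 mm high in all, 0.13 kg, standing upright on the desk to the left of the case; origin at the centre of its underside, z up along the handle
- stamp_knob (a point): thickest part of the stamp's round handle, 30 mm across, 73 mm above its underside
- ink_tin: ink-pad tin, 55 x 85 x 20 mm, lying in the rear compartment of the case; origin at the centre of its underside; leave it alone
- paperweight: domed glass paperweight, 72 mm across, 42 mm high, on the desk in front of the case; origin under its centre; leave it alone
- pen_cup: steel pen cup, 72 mm across, 100 mm high, with pens to 160 mm; origin under its centre; leave it alone
- ink_jar: glass ink jar, 56 mm across, 60 mm high; origin under its centre; leave it alone
- magnifier: brass magnifying glass lying flat, ring 81 mm across, handle 90 mm towards its own -x; origin under the ring's centre; leave it alone
- stapler: desk stapler, 130 x 34 x 48 mm; origin under its centre; leave it alone
Not all that is in view belongs to the job. What is meant by the stamp is not orange or red, and is the larger of those in its own colour.

How it is judged (in metres and radians):
On the way, in this order (a step that is already met when the one before it is completed fails the run):
1. the lid stands by itself on the locked stay, released by the gripper (value of joint lid above 1.1 rad and velocity of joint lid between -0.1 and 0.1 rad/s and contact force between each of the fingers, the arm and lid below 0.3 N and contact force between each of the fingers, the arm and bracket below 0.3 N), for 0.3 s.
2. the stamp stands released in the front compartment while the lid stands on the stay (all of step 1 and x of stamp in the frame of case between -0.075 and -0.01 m and y of stamp in the frame of case between -0.11 and 0.11 m and z of stamp in the frame of case below 0.014 m and angle between stamp's own z axis and vertical below 0.12 rad and linear speed of stamp below 0.02 m/s and contact force between the fingers and stamp below 0.3 N), for 0.3 s.
At the end, for the whole second after the job is handed in: the lid is fully shut (within 0.03 rad), and the stamp stands upright (within 0.12 rad), at rest on the floor of the front compartment (value of joint lid below 0.03 rad and x of stamp in the frame of case between -0.075 and -0.01 m and y of stamp in the frame of case between -0.11 and 0.11 m and z of stamp in the frame of case below 0.014 m and angle between stamp's own z axis and vertical below 0.12 rad and linear speed of stamp below 0.02 m/s); the robot touches nothing.
It fails at once if the lid slams (swings down faster than 2.5 rad/s) (velocity of joint lid below -2.5 rad/s).
It fails at once if the stay is strained so hard that its foot slips in its slot by more than 2 mm (distance of stay_foot from where it was at the start of the episode above 0.002 m).
It fails at once if another thing on the desk was moved by more than 30 mm (distance of any of ink_tin, paperweight, pen_cup, ink_jar, magnifier, stapler from where it was at the start of the episode above 0.03 m).
It also fails if it takes over 72 s, if anything falls off the work surface, if the arm or the gripper's body presses on something with over 40 N, if the wrist force passes 120 N, or if a joint passes its speed limit or range.

## Working session

There is one attempt and no reset: what is moved stays moved. The work goes in short steps, Python scripts to look and compute and a tool call to move; the robot and the scene stay as the last step left them, time stands still between calls to the robot, and variables do not carry over. Pictures are saved under pics/ and viewed, at most 10 in all, crops included, and the job is handed in when it is done.

Besides the shell and the picture viewer there is one more tool, called after ">>>" as name([rows], argument=value, ...), one row to a line, values as JSON. arm_command: Moves the arm, as the interface text tells. Its arguments: {"type":"object","properties":{"deltas":{"type":"array"},"grip_force":{"type":"number"}},"required":["deltas"]}

```bash
mkdir -p pics; cat > h.py <<'E'
from cell import *
import numpy as np, cv2
from scipy.spatial.transform import Rotation as Ro
from scipy.optimize import least_squares
def proj(n,X):
    c=calibration(n);K=np.array(c["camera_matrix"]);p=(np.atleast_2d(X)@np.array(c["R"]).T+np.array(c["t"]))@K.T
    return p[:,:2]/p[:,2:]
def ray(n,u):
    c=calibration(n);R=np.array(c["R"]);d=R.T@np.linalg.solve(np.array(c["camera_matrix"]),[u[0],u[1],1.])
    return -R.T@np.array(c["t"]),d
def onz(n,u,z):
    o,d=ray(n,u);return o+d*(z-o[2])/d[2]
def tri(us,ut):
    o1,d1=ray("side",us);o2,d2=ray("top",ut)
    s=np.linalg.lstsq(np.c_[d1,-d2],o2-o1,rcond=None)[0]
    a,b=o1+s[0]*d1,o2+s[1]*d2
    return (a+b)/2,np.linalg.norm(a-b)
E
python3 - <<'E'
from h import *
for n in("side","top"):
    cv2.imwrite(f"pics/{n}0.png",capture(n)); c=calibration(n);print(n,-np.array(c["R"]).T@np.array(c["t"]),c["camera_matrix"][0][0])
s=state();print(s["ee_pos"],s["eef_rot"],s["time"],s["finger_gap"],s["ft_force"])
E
```

```text
side [468.50622107 866.72532437 764.28508952] 396.5672423450842
top [ 356.16731701   -4.50334204 1412.54821961] 425.38000111268656
[ 141.41822904 -505.55580376  404.24332367] [-3.11134029e+00 -4.26956899e-01 -1.47275827e-04] 0.1 88.02819768821664 [-0.25130363  1.39942447 -0.12817955]
```

View pics/side0.png

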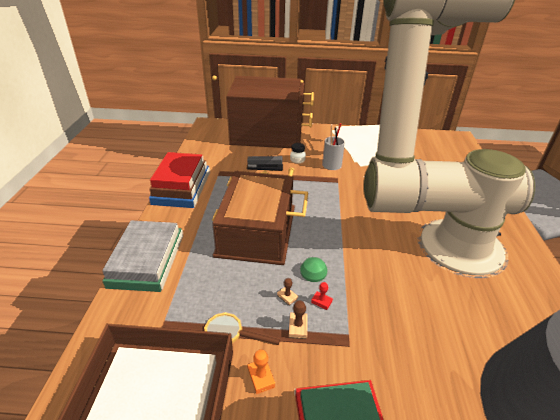

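View pics/top0.png

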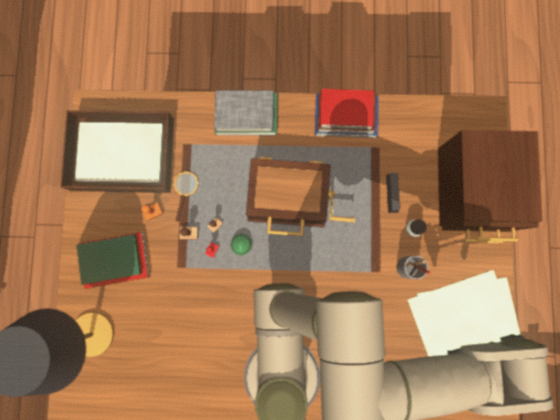

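The side view shows the shut case around (255,215), with its bar at (298,205). The two wooden stamps are at (298,320), the larger, and (288,290). In the top view the case is at (289,190), the bar at (285,232), the knee pull at (343,219) and the large stamp at (187,232). Next I'll enlarge both.

```bash
python3 - <<'E'
from h import *
a=cv2.imread("pics/top0.png")[145:260,170:370];b=cv2.imread("pics/side0.png")[160:345,190:350]
cv2.imwrite("pics/topc.png",cv2.resize(a,None,fx=4,fy=4,interpolation=cv2.INTER_CUBIC))
cv2.imwrite("pics/sidec.png",cv2.resize(b,None,fx=3.2,fy=3.2,interpolation=cv2.INTER_CUBIC))
E
```

```text
(no output)
```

View pics/topc.png

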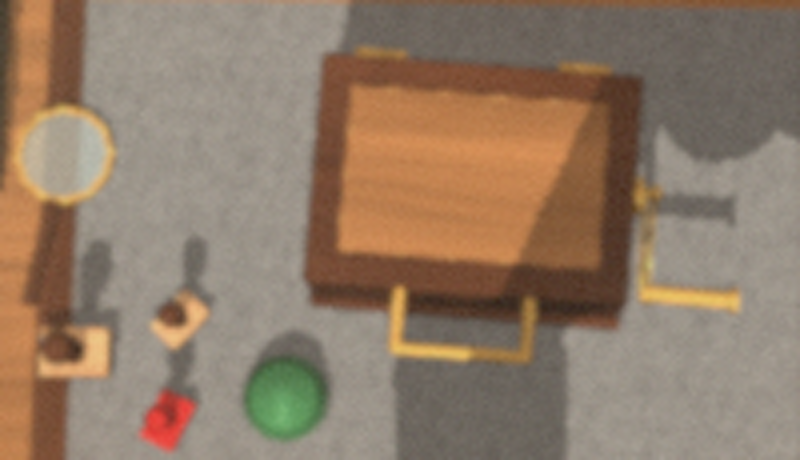

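View pics/sidec.png

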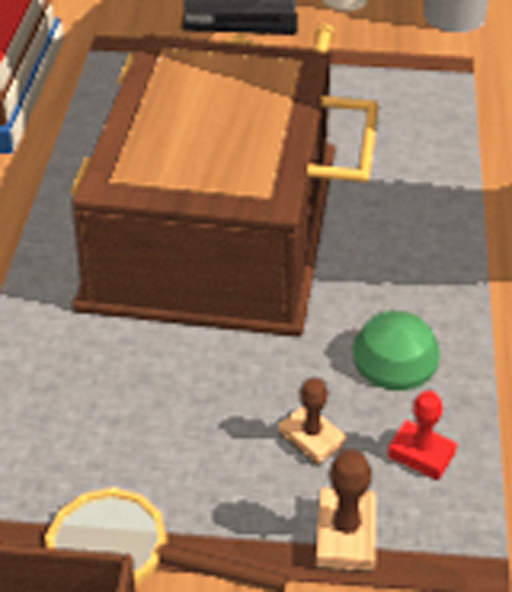

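```bash
python3 - <<'E'
from h import *
T=lambda u,v:np.array([(u+.5)/4-.5+170,(v+.5)/4-.5+145])
S=lambda u,v:np.array([(u+.5)/3.2-.5+190,(v+.5)/3.2-.5+160])
for n,s,t in [("lid RL(rear left)",S(79,200),T(325,54)),("lid FL",S(299,220),T(307,272)),("bar near(left)",S(368,174),T(395,351)),("bar far",S(375,102),T(530,358)),("pull btn",S(325,32),T(738,300)),("knob",S(350,468),T(62,348)),("glass top",S(397,320),T(285,395))]:
    p,e=tri(s,t);print(n,p.round(1),round(e,1))
# fit case: params x,y,yaw
loc=[((90,125,122),S(79,200),T(325,54)),((-90,125,122),S(299,220),T(307,275)),((90,-125,122),None,T(643,76)),((-90,-125,122),None,T(628,300)),
((-135,45,116),S(368,174),T(397,351)),((-135,-45,116),S(374,102),T(529,358))]
def f(q):
    R=Ro.from_euler('z',q[2]).as_matrix();r=[]
    for l,s,t in loc:
        X=R@np.array(l,float)+[q[0],q[1],0]
        r.append(proj("top",X)[0]-t)
        if s is not None:r.append(proj("side",X)[0]-s)
    return np.concatenate(r)
o=least_squares(f,[550,0,0]);print(o.x,o.fun.round(1))
# stamp block top face corners, z=20
for c in [(37,326),(110,326),(110,378),(40,378)]: print(onz("top",T(*c),20).round(1))
for c in [(318,562),(376,566),(376,490),(322,488)]: print(onz("side",S(*c),20).round(1))
E
```

```text
lid RL(rear left) [682.3 107.9 118. ] 4.9
lid FL [509.  116.9 120. ] 8.6
bar near(left) [453.5  48.1 114.8] 1.9
bar far [450.1 -55.1 114.7] 2.1
pull btn [ 501.8 -218.8   81.6] 1.5
knob [454.9 314.   71. ] 0.4
glass top [422.6 139.   39.9] 0.1
[ 5.87787109e+02 -1.00904727e+01 -4.76937486e-02] [-0.9  0.  -1.8 -0.8 -0.9  2.2  0.3 -0.2  0.1 -0.3  0.6  1.5  1.7 -0.2
 -0.9 -2.  -1.9  0.1 -0.3  0.9]
[476.2 347.7  20. ]
[477.4 287.3  20. ]
[434.5 285.4  20. ]
[433.3 343.1  20. ]
[472.7 354.1  20. ]
[433.4 353.8  20. ]
[434.8 291.1  20. ]
[473.4 292.8  20. ]
```

```bash
cat >> h.py <<'E'
def plan(x,y,z,tx=None,c=0,n=None,rv=None,rnd=2):
    """rows from the present pose to TCP x,y,z; tx: heading of tool x with tool down (or rv: Rotation)"""
    s=state();p=np.array(s["ee_pos"]);R=Ro.from_rotvec(s["eef_rot"])
    if rv is None: rv=R if tx is None else Ro.from_matrix(np.array([[np.cos(tx),np.sin(tx),0],[np.sin(tx),-np.cos(tx),0],[0,0,-1]]).T)
    g=np.array([x,y,z],float);N=n or 60;rows=[]
    for i in range(N):
        k=N-i; d=R.inv().apply(g-p); w=(R.inv()*rv).as_rotvec()
        if n: d=d/k;w=w/k
        else:
            f=min(1,24.5/max(abs(d).max(),1e-9)); d=d*f; m=max(abs(w).max(),1e-9); w=w*min(1,.18/m)
        d=np.round(d/25,rnd);w=np.round(w,3)
        if not n and not d.any() and not w.any():break
        rows.append([*d.tolist(),*w.tolist(),c]);p=p+R.apply(d*25);R=R*Ro.from_rotvec(w)
    print(len(rows),"rows; end",p.round(1));print("\n".join(str(r) for r in rows))
E
python3 - <<'E'
from h import *
im=cv2.imread("pics/top0.png");hsv=cv2.cvtColor(im,cv2.COLOR_BGR2HSV)
print(hsv[190,285],hsv[232,275],hsv[219,343],hsv[165,300])
m=cv2.inRange(hsv,(5,110,110),(30,255,255));m[:160]=0;m[215:]=0;m[:,:250]=0;m[:,329:]=0
n,l,st,_=cv2.connectedComponentsWithStats(m);k=1+np.argmax(st[1:,4]);print(st[k])
pts=np.argwhere(l==k)[:,::-1].astype(np.float32)
box=cv2.boxPoints(cv2.minAreaRect(pts));W=np.array([onz("top",b,122)[:2] for b in box]);print(box,W.round(1),"centre",W.mean(0))
for a,b in((0,1),(1,2)): d=W[b]-W[a];print(np.linalg.norm(d),np.degrees(np.arctan2(d[1],d[0])))
hb=cv2.inRange(hsv,(18,120,100),(32,255,255))
for name,(r0,r1,c0,c1),z in [("bar",(228,238,271,301),116),("pull",(214,224,333,356),85)]:
    q=np.argwhere(hb[r0:r1,c0:c1])[:,::-1]+[c0,r0]
    w=np.array([onz("top",u,z)[:2] for u in q]);v=np.polyfit(w[:,1],w[:,0],1)
    print(name,len(q),"mean",w.mean(0).round(1),"y",w[:,1].min(),w[:,1].max(),"yaw",-np.arctan(v[0]))
plan(452,-3.5,330,1.5158,.66)
E
```

```text
[ 13 149 199] [ 20 145 228] [ 21 145 230] [ 10 148 122]
[ 250  160   73   55 3727]
[[250. 160.]
 [322. 160.]
 [322. 214.]
 [250. 214.]] [[ 677.8  110.3]
 [ 681.8 -112.9]
 [ 513.4 -114.6]
 [ 509.   105.3]] centre [595.50454284  -2.96186269]
223.17602989181088 -88.97274936046294
168.39360921341944 -179.41955339715452
bar 62 mean [455.1   9.7] y -48.59042144037295 40.107847891306946 yaw -0.024294334879385343
pull 71 mean [ 503.7 -185. ] y -214.79736601771603 -152.2507147289592 yaw -0.05945496689990849
22 rows; end [452.1  -3.4 330.1]
[0.98, -0.9, 0.17, -0.0, -0.0, -0.18, 0.66]
[0.98, -0.62, 0.15, -0.0, -0.0, -0.18, 0.66]
[0.98, -0.4, 0.13, -0.0, -0.0, -0.18, 0.66]
[0.98, -0.2, 0.13, -0.0, -0.0, -0.18, 0.66]
[0.98, -0.02, 0.12, -0.0, -0.0, -0.18, 0.66]
[0.98, 0.15, 0.13, -0.0, -0.001, -0.18, 0.66]
[0.98, 0.34, 0.13, -0.0, -0.0, -0.163, 0.66]
[0.98, 0.53, 0.14, -0.0, -0.0, -0.0, 0.66]
[0.98, 0.53, 0.14, -0.0, -0.0, -0.0, 0.66]
[0.98, 0.53, 0.14, -0.0, -0.0, -0.0, 0.66]
[0.98, 0.54, 0.14, -0.0, -0.0, -0.0, 0.66]
[0.98, 0.53, 0.14, -0.0, -0.0, -0.0, 0.66]
[0.98, 0.54, 0.14, -0.0, -0.0, -0.0, 0.66]
[0.98, 0.53, 0.14, -0.0, -0.0, -0.0, 0.66]
[0.98, 0.54, 0.14, -0.0, -0.0, -0.0, 0.66]
[0.98, 0.53, 0.14, -0.0, -0.0, -0.0, 0.66]
[0.98, 0.54, 0.14, -0.0, -0.0, -0.0, 0.66]
[0.98, 0.53, 0.14, -0.0, -0.0, -0.0, 0.66]
[0.98, 0.54, 0.14, -0.0, -0.0, -0.0, 0.66]
[0.98, 0.53, 0.14, -0.0, -0.0, -0.0, 0.66]
[0.98, 0.54, 0.14, -0.0, -0.0, -0.0, 0.66]
[0.38, 0.21, 0.05, -0.0, -0.0, -0.0, 0.66]
```

>>> arm_command([
  [0.98,-0.9,0.17,0,0,-0.18,0.66],
  [0.98,-0.62,0.15,0,0,-0.18,0.66],
  [0.98,-0.4,0.13,0,0,-0.18,0.66],
  [0.98,-0.2,0.13,0,0,-0.18,0.66],
  [0.98,-0.02,0.12,0,0,-0.18,0.66],
  [0.98,0.15,0.13,0,0,-0.18,0.66],
  [0.98,0.34,0.13,0,0,-0.163,0.66],
  [0.98,0.53,0.14,0,0,0,0.66],
  [0.98,0.53,0.14,0,0,0,0.66],
  [0.98,0.53,0.14,0,0,0,0.66],
])

```text
time: 1.35
ee_pos: [284.9, -272.8, 369.9]
eef_rot: [-2.282, -2.159, -0.0]
ft_force: [0.6, -0.8, 0.2]
finger_gap: 29.9
grasp_force: 0.0
```

>>> arm_command([
  [0.98,0.54,0.14,0,0,0,0.66],
  [0.98,0.53,0.14,0,0,0,0.66],
  [0.98,0.54,0.14,0,0,0,0.66],
  [0.98,0.53,0.14,0,0,0,0.66],
  [0.98,0.54,0.14,0,0,0,0.66],
  [0.98,0.53,0.14,0,0,0,0.66],
  [0.98,0.54,0.14,0,0,0,0.66],
  [0.98,0.53,0.14,0,0,0,0.66],
  [0.98,0.54,0.14,0,0,0,0.66],
  [0.98,0.53,0.14,0,0,0,0.66],
])

```text
time: 2.6
ee_pos: [431.9, -35.5, 334.9]
eef_rot: [-2.281, -2.159, 0.0]
ft_force: [0.4, -0.9, -0.1]
finger_gap: 29.8
grasp_force: 0.0
```

```bash
python3 - <<'E'
from h import *
s=state();print(s["time"],s["ee_pos"],s["eef_rot"],s["finger_gap"],s["ft_force"],np.round(s["joint_positions"],4).tolist())
plan(453,-3.5,263,1.5158,.66)
E
```

```text
2.6 [431.89861426 -35.52462326 334.92574977] [-2.28135146e+00 -2.15931708e+00  2.75600979e-04] 29.79858364204357 [ 0.40402463 -0.92246742 -0.11436464] [-0.3538, 0.1865, 1.8572, 0.0, 1.0983, -0.2988]
3 rows; end [452.9  -3.4 262.9]
[0.45, 0.26, 0.98, -0.0, -0.0, 0.0, 0.66]
[0.45, 0.27, 0.98, -0.0, -0.0, 0.0, 0.66]
[0.43, 0.24, 0.92, -0.0, -0.0, 0.0, 0.66]
```

>>> arm_command([
  [0.66,0.4,0.3,0,0,0,0.66],
  [0.67,0.37,0.5,0,0,0,0.66],
  [0,0,0.7,0,0,0,0.66],
  [0,0,0.7,0,0,0,0.66],
  [0,0,0.5,0,0,0,0.66],
  [0,0,0.18,0,0,0,0.66],
  [0,0,0,0,0,0,0.66],
  [0,0,0,0,0,0,0.85],
  [0,0,0,0,0,0,1],
  [0,0,0,0,0,0,1],
], grip_force=12)

```text
time: 3.85
ee_pos: [452.9, -4.3, 263.7]
eef_rot: [2.281, 2.158, 0.002]
ft_force: [4.3, 0.6, -0.5]
finger_gap: 9.2
grasp_force: 11.8
```

```bash
python3 - <<'E'
from h import *
s=state();print(s["time"],s["ee_pos"],s["finger_gap"],s["grasp_force"],s["ft_force"],s["wrist_torque"])
a=capture("top")[180:260,240:360];b=capture("side")[130:250,230:350]
cv2.imwrite("pics/g1.png",np.vstack([cv2.resize(a,(600,400)),cv2.resize(b,(600,600))[150:350]])[:600])
s=state();print(s["ft_force"])
E
```

```text
3.85 [452.94439765  -4.30880079 263.6513981 ] 9.197252918156561 11.829905603080988 [ 4.29482012  0.59335076 -0.54820338] [ 0.03143502 -0.6127741   0.01752837]
[4.68035276 1.20866947 0.68535153]
```

```bash
python3 - <<'E'
from h import *
s=state();q=s["joint_positions"];p=s["ee_pos"];print(np.round(q,4).tolist(),p,s["eef_rot"])
D=[((-1.521,.313,1.498,1.331),(141.437,-505.597,404.72)),((-.3538,.1865,1.8572,1.0983),(431.9,-35.52,334.93)),((q[0],q[1],q[2],q[4]),tuple(p))]
def f(v):
    a,b,L1,L2,H=v;r=[]
    for (q1,q2,q3,q5),X in D:
        rr=a+L1*np.sin(q2)+L2*np.sin(q2+q3)
        r+=[np.cos(q1)*rr-np.sin(q1)*b-X[0],np.sin(q1)*rr+np.cos(q1)*b-X[1],H+L1*np.cos(q2)+L2*np.cos(q2+q3)-X[2]]
    return r
o=least_squares(f,[0,116,400,400,100],x_scale=100);print(o.x.round(1),np.round(o.fun,1))
E
```

```text
[-0.2692, 0.3336, 1.8833, 0.0003, 0.9226, -0.2142] [452.97163402  -4.32216937 263.66258523] [2.28064896e+00 2.15816629e+00 2.04809332e-03]
[-16.3 116.2 436.5 397.7  87.3] [-0.2  7.6  3.2  1.1 -0.5  0.1  6.1 -1.8 -3.4]
```

View pics/g1.png

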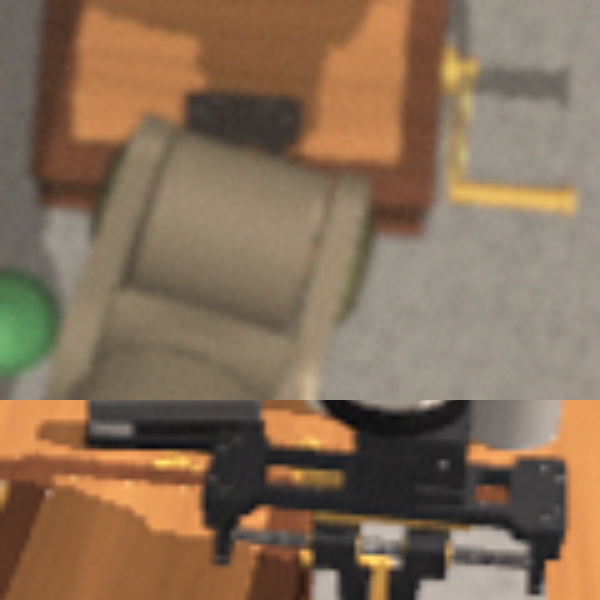

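The picture shows the fingers closed on the middle of the bar, with the knee pull still in clear view. Next I'll compute the lifting arc.

```bash
cat >> h.py <<'E'
A=6/225.;r=225.08
def arc(t0,t1,n,c=1.0,ramp=False):
    """rows (tool down, tool y = case x) along the bar's arc"""
    u=np.linspace(0,1,n+1); u=u if not ramp else (u-np.sin(2*np.pi*u)/(2*np.pi))*.6+.4*u
    t=t0+(t1-t0)*u;x=-r*np.cos(t+A)/25;z=-r*np.sin(t+A)/25;px=pz=0
    for i in range(1,n+1):
        dx=round(x[i]-x[0]-px,2);dz=round(z[i]-z[0]-pz,2);px+=dx;pz+=dz
        print([0,dx,dz,0,0,0,c])
E
python3 -c "
from h import *
arc(0,1.15,20,ramp=True)"
```

```text
[0, np.float64(0.01), np.float64(-0.21), 0, 0, 0, 1.0]
[0, np.float64(0.01), np.float64(-0.24), 0, 0, 0, 1.0]
[0, np.float64(0.03), np.float64(-0.3), 0, 0, 0, 1.0]
[0, np.float64(0.05), np.float64(-0.38), 0, 0, 0, 1.0]
[0, np.float64(0.08), np.float64(-0.46), 0, 0, 0, 1.0]
[0, np.float64(0.14), np.float64(-0.55), 0, 0, 0, 1.0]
[0, np.float64(0.19), np.float64(-0.63), 0, 0, 0, 1.0]
[0, np.float64(0.28), np.float64(-0.68), 0, 0, 0, 1.0]
[0, np.float64(0.35), np.float64(-0.71), 0, 0, 0, 1.0]
[0, np.float64(0.44), np.float64(-0.7), 0, 0, 0, 1.0]
[0, np.float64(0.49), np.float64(-0.65), 0, 0, 0, 1.0]
[0, np.float64(0.54), np.float64(-0.59), 0, 0, 0, 1.0]
[0, np.float64(0.54), np.float64(-0.5), 0, 0, 0, 1.0]
[0, np.float64(0.51), np.float64(-0.41), 0, 0, 0, 1.0]
[0, np.float64(0.47), np.float64(-0.32), 0, 0, 0, 1.0]
[0, np.float64(0.4), np.float64(-0.24), 0, 0, 0, 1.0]
[0, np.float64(0.33), np.float64(-0.18), 0, 0, 0, 1.0]
[0, np.float64(0.27), np.float64(-0.14), 0, 0, 0, 1.0]
[0, np.float64(0.22), np.float64(-0.1), 0, 0, 0, 1.0]
[0, np.float64(0.19), np.float64(-0.08), 0, 0, 0, 1.0]
```

>>> arm_command([
  [0,0.01,-0.21,0,0,0,1],
  [0,0.01,-0.24,0,0,0,1],
  [0,0.03,-0.3,0,0,0,1],
  [0,0.05,-0.38,0,0,0,1],
  [0,0.08,-0.46,0,0,0,1],
  [0,0.14,-0.55,0,0,0,1],
  [0,0.19,-0.63,0,0,0,1],
  [0,0.28,-0.68,0,0,0,1],
  [0,0.35,-0.71,0,0,0,1],
  [0,0.44,-0.7,0,0,0,1],
])

```text
time: 5.2
ee_pos: [493.2, -6.6, 384.6]
eef_rot: [2.28, 2.157, 0.005]
ft_force: [23.4, -2.2, -18.9]
finger_gap: 8.6
grasp_force: 13.4
```

>>> arm_command([
  [0,0.49,-0.65,0,0,0,1],
  [0,0.54,-0.59,0,0,0,1],
  [0,0.54,-0.5,0,0,0,1],
  [0,0.51,-0.41,0,0,0,1],
  [0,0.47,-0.32,0,0,0,1],
  [0,0.4,-0.24,0,0,0,1],
  [0,0.33,-0.18,0,0,0,1],
  [0,0.27,-0.14,0,0,0,1],
  [0,0.22,-0.1,0,0,0,1],
  [0,0.19,-0.08,0,0,0,1],
])

```text
time: 6.45
ee_pos: [591.3, -12.3, 463.0]
eef_rot: [-2.28, -2.157, 0.004]
ft_force: [4.6, -2.6, -13.6]
finger_gap: 8.6
grasp_force: 12.9
```

```bash
python3 - <<'E'
from h import *
a=capture("top");b=capture("side");cv2.imwrite("pics/top1.png",a);cv2.imwrite("pics/side1.png",b)
s=state();print(s["time"],s["ee_pos"],s["eef_rot"],s["finger_gap"],s["grasp_force"],s["ft_force"],s["wrist_torque"])
cv2.imwrite("pics/v1.png",np.hstack([cv2.resize(a[130:250,270:370],(400,480)),cv2.resize(b[90:210,240:340],(400,480))]))
E
```

```text
6.55 [591.42818938 -12.26002288 463.1179621 ] [-2.28049249 -2.15754153  0.00361703] 8.589668820665405 12.82139852643013 [  4.42340829  -3.0006311  -11.95859094] [-0.45824029 -0.66915669  0.05339948]
```

View pics/v1.png

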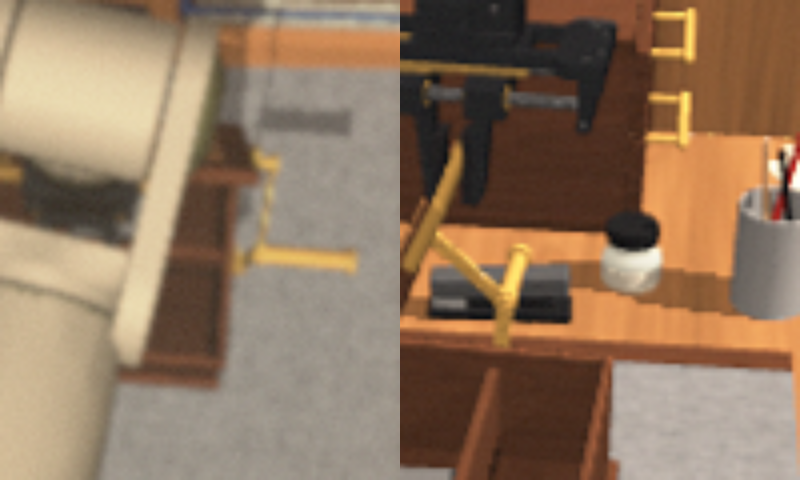

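The top view shows the pull's button at about (357,195), and the side view at about (270,153), with the knee bent forward and the lid at about 1.15 rad. Next I'll fit the foot depth h from the pull in both states.

```bash
cat >> h.py <<'E'
def knee(t,h):
    f=np.array([0,110-h]);p=np.array([90-90*np.cos(t),110+90*np.sin(t)]);v=p-f;L=np.hypot(*v)
    o=np.sqrt(max(78.7**2-L*L/4,0));return (f+p)/2+o*np.array([-v[1],v[0]])/L
def stop(h):
    from scipy.optimize import brentq
    return brentq(lambda t:np.hypot(90-90*np.cos(t),90*np.sin(t)+h)-157.4,.8,2)
CP=np.array([588.,-10.,-.05])
def pullaxis(t,h,cp=CP,ys=(-165,-215)):
    k=knee(t,h);return np.array([[cp[0]+k[0]*np.cos(cp[2])-y*np.sin(cp[2]),cp[1]+k[0]*np.sin(cp[2])+y*np.cos(cp[2]),k[1]] for y in ys])
def brass(im,box):
    c0,r0,c1,r1=box;hs=cv2.cvtColor(im[r0:r1,c0:c1],cv2.COLOR_BGR2HSV)
    m=cv2.inRange(hs,(17,110,110),(32,255,255));q=np.argwhere(m)[:,::-1]+[c0,r0];return q
E
python3 - <<'E'
from h import *
T=lambda u,v:np.array([(u+.5)/4-.5+270,(v+.5)/4-.5+130])
S=lambda u,v:np.array([(u-399.5)/4-.5+240,(v+.5)/4-.5+90])
b,e=tri(S(520,252),T(350,261));print("button",b,e);a,e=tri(S(506,298),T(264,256));print("knee",a,e)
# loc coords of x: along case x at that y
for q in(a,b): d=q[:2]-CP[:2];print("local",d[0]*np.cos(CP[2])+d[1]*np.sin(CP[2]),-d[0]*np.sin(CP[2])+d[1]*np.cos(CP[2]),q[2])
for h in(45,48,50,52,55): print(h,knee(1.15,h).round(1),round(stop(h),3),knee(0,h).round(1))
# sub-pixel: brass column-profile in the top view
for n,box in(("top0",(336,214,352,225)),("top1",(340,189,352,200))):
    q=brass(cv2.imread(f"pics/{n}.png"),box);v=np.polyfit(q[:,0],q[:,1],1);print(n,len(q),q.mean(0),v[0])
for n,t in(("top0",0),("top1",1.15)):
    for h in(45,50,55): print(n,h,proj("top",pullaxis(t,h)).round(1).tolist(),proj("side",pullaxis(t,h)).round(1).tolist())
E
```

```text
button [ 571.30151803 -218.37601351  139.8572147 ] 0.44478691467975817
knee [ 575.04224402 -153.94515788  136.58645444] 0.7378870715259335
local -5.747302751472933 -144.4128817942701 136.5864544418464
local -6.263153161201663 -208.9501740105923 139.85721470225002
45 [ -8.4 143.2] 1.477 [-75.4  87.5]
48 [ -6.1 140.5] 1.429 [-75.  86.]
50 [ -4.4 138.6] 1.398 [-74.6  85. ]
52 [ -2.6 136.7] 1.366 [-74.3  84. ]
55 [  0.5 133.7] 1.319 [-73.7  82.5]
top0 63 [343.55555556 219.03174603] 0.08931209981940574
top1 49 [345.57142857 193.95918367] 0.10615079365079394
top0 45 [[339.1, 218.5], [355.1, 219.6]] [[289.4, 176.1], [291.0, 167.7]]
top0 50 [[339.0, 218.4], [355.0, 219.5]] [[289.1, 176.8], [290.8, 168.3]]
top0 55 [[338.9, 218.2], [354.9, 219.3]] [[288.8, 177.4], [290.5, 169.0]]
top1 45 [[342.7, 194.5], [359.3, 195.6]] [[268.1, 158.8], [270.5, 150.8]]
top1 50 [[342.5, 193.4], [359.1, 194.6]] [[266.8, 160.1], [269.3, 152.0]]
top1 55 [[342.4, 192.1], [358.9, 193.2]] [[265.2, 161.3], [267.7, 153.2]]
```

>>> arm_command([
  [0,0.1,-0.04,0,0,0,1],
  [0,0.1,-0.04,0,0,0,1],
  [0,0.1,-0.04,0,0,0,1],
  [0,0.1,-0.04,0,0,0,1],
  [0,0.1,-0.03,0,0,0,1],
  [0,0.1,-0.03,0,0,0,1],
  [0,0.1,-0.03,0,0,0,1],
  [0,0.1,-0.03,0,0,0,1],
  [0,0,0,0,0,0,1],
  [0,0,0,0,0,0,1],
], grip_force=4)

```text
time: 7.8
ee_pos: [610.7, -12.9, 472.4]
eef_rot: [2.281, 2.159, 0.0]
ft_force: [0.6, -0.4, -0.8]
finger_gap: 9.5
grasp_force: 4.1
```

>>> arm_command([
  [0,0.09,-0.03,0,0,0,1],
  [0,0.09,-0.03,0,0,0,1],
  [0,0.09,-0.02,0,0,0,1],
  [0,0.09,-0.03,0,0,0,1],
  [0,0.09,-0.02,0,0,0,1],
  [0,0.09,-0.02,0,0,0,1],
  [0,0.09,-0.02,0,0,0,1],
  [0,0.09,-0.02,0,0,0,1],
  [0,0,0,0,0,0,1],
  [0,0,0,0,0,0,1],
])

```text
time: 9.05
ee_pos: [628.8, -14.0, 476.7]
eef_rot: [2.282, 2.16, -0.0]
ft_force: [-0.1, 0.2, -0.7]
finger_gap: 9.8
grasp_force: 4.0
```

```bash
cat >> h.py <<'E'
def look(k):
    im=capture("top");cv2.imwrite(f"pics/top{k}.png",im);s=state()
    t=np.arccos(np.cos(A)-(s["ee_pos"][0]-452.9)/225.08)-A
    q=brass(im,(341,178,353,200));print("theta",round(t,3),"f",np.round(s["ft_force"],1),"gap",round(s["finger_gap"],1),s["time"],np.round(s["ee_pos"],1))
    print("rod",len(q),q.mean(0).round(2),"rows",q[:,1].min(),q[:,1].max())
    for h in(46,48,50,52):
        if stop(h)>t:
            a,b=proj("top",pullaxis(t,h));print(h,"stop",round(stop(h),3),"pred row",round(a[1]+(q[:,0].mean()-a[0])*(b[1]-a[1])/(b[0]-a[0])+.25,2))
    return im
E
python3 - <<'E'
from h import *
look(2)
E
```

```text
theta 1.324 f [ 0.5 -0.7 -1.3] gap 9.3 9.1 [628.8 -14.  476.7]
rod 46 [346.43 186.74] rows 185 189
46 stop 1.461 pred row 188.3
48 stop 1.429 pred row 187.62
50 stop 1.398 pred row 186.8
52 stop 1.366 pred row 185.74
```

>>> arm_command([
  [0,0.06,-0.01,0,0,0,1],
  [0,0.06,-0.01,0,0,0,1],
  [0,0.06,-0.01,0,0,0,1],
  [0,0.06,-0.02,0,0,0,1],
  [0,0.06,-0.01,0,0,0,1],
  [0,0.06,-0.01,0,0,0,1],
  [0,0,0,0,0,0,1],
  [0,0,0,0,0,0,1],
  [0,0,0,0,0,0,1],
  [0,0,0,0,0,0,1],
])

```text
time: 10.35
ee_pos: [637.8, -14.5, 478.4]
eef_rot: [-2.282, -2.159, 0.0]
ft_force: [1.8, -0.8, -1.5]
finger_gap: 9.4
grasp_force: 4.1
```

```bash
python3 - <<'E'
from h import *
look(3)
E
```

```text
theta 1.365 f [-0.3 -1.  -1.6] gap 9.4 10.4 [637.8 -14.5 478.3]
rod 49 [346.39 184.45] rows 182 186
46 stop 1.461 pred row 186.55
48 stop 1.429 pred row 185.7
50 stop 1.398 pred row 184.55
52 stop 1.366 pred row 182.08
```

>>> arm_command([
  [0,0.04,-0.01,0,0,0,1],
  [0,0.04,0,0,0,0,1],
  [0,0.04,-0.01,0,0,0,1],
  [0,0.04,0,0,0,0,1],
  [0,0,0,0,0,0,1],
  [0,0,0,0,0,0,1],
  [0,0,0,0,0,0,1],
  [0,0,0,0,0,0,1],
  [0,0,0,0,0,0,1],
  [0,0,0,0,0,0,1],
])

```text
time: 11.65
ee_pos: [641.8, -14.7, 479.0]
eef_rot: [2.282, 2.16, -0.0]
ft_force: [1.7, -1.2, -2.1]
finger_gap: 9.2
grasp_force: 4.1
```

```bash
python3 - <<'E'
from h import *
look(4)
F=[]
for i in range(5): capture("top");F.append(np.r_[state()["ft_force"],state()["wrist_torque"]])
print(np.mean(F,0).round(2),np.std(F,0).round(2))
E
```

```text
theta 1.383 f [ 2.1 -0.9 -2.7] gap 9.3 11.7 [641.8 -14.7 479. ]
rod 49 [346.53 183.12] rows 181 185
46 stop 1.461 pred row 185.74
48 stop 1.429 pred row 184.77
50 stop 1.398 pred row 183.27
[ 1.74 -1.33 -2.21 -0.24 -0.3  -0.02] [0.5  0.2  0.1  0.02 0.02 0.02]
```

>>> arm_command([
  [0,0.02,0,0,0,0,1],
  [0,0.02,0,0,0,0,1],
  [0,0.02,0,0,0,0,1],
  [0,0.02,0,0,0,0,1],
  [0,0,0,0,0,0,1],
  [0,0,0,0,0,0,1],
  [0,0,0,0,0,0,1],
  [0,0,0,0,0,0,1],
  [0,0,0,0,0,0,1],
  [0,0,0,0,0,0,1],
])

```text
time: 13.2
ee_pos: [643.8, -14.8, 479.1]
eef_rot: [2.281, 2.159, 0.0]
ft_force: [-2.5, -1.1, 1.6]
finger_gap: 9.7
grasp_force: 3.8
```

```bash
python3 - <<'E'
from h import *
look(5)
F=[]
for i in range(3): capture("top");F.append(np.r_[state()["ft_force"],state()["wrist_torque"]])
print(np.mean(F,0).round(2),np.std(F,0).round(2))
E
```

```text
theta 1.392 f [-2.7 -1.   1.9] gap 8.9 13.25 [643.8 -14.8 479.1]
rod 47 [346.4  179.62] rows 178 182
46 stop 1.461 pred row 185.31
48 stop 1.429 pred row 184.24
50 stop 1.398 pred row 182.36
[-2.88 -1.76  2.15 -0.23  0.34  0.  ] [0.35 0.43 0.29 0.05 0.04 0.01]
```

The knee has jumped past straight: the rod is 3 px further to the rear, and the force is about −3 N against the stop. I'll ease down onto the lock.

>>> arm_command([
  [0,-0.08,0,0,0,0,1],
  [0,-0.08,0.01,0,0,0,1],
  [0,-0.08,0.02,0,0,0,1],
  [0,-0.08,0.02,0,0,0,1],
  [0,-0.08,0.02,0,0,0,1],
  [0,-0.08,0.02,0,0,0,1],
  [0,-0.08,0.02,0,0,0,1],
  [0,-0.08,0.02,0,0,0,1],
  [0,0,0,0,0,0,1],
  [0,0,0,0,0,0,1],
])

```text
time: 14.65
ee_pos: [627.8, -13.9, 475.8]
eef_rot: [-2.282, -2.16, -0.0]
ft_force: [-1.5, -1.6, 2.3]
finger_gap: 9.2
grasp_force: 3.8
```

```bash
python3 - <<'E'
from h import *
im=look(6)
b=capture("side");cv2.imwrite("pics/v6.png",np.hstack([cv2.resize(im[130:250,270:370],(400,480)),cv2.resize(b[90:210,240:340],(400,480))]))
F=[]
for i in range(3): capture("top");F.append(np.r_[state()["ft_force"],state()["wrist_torque"]])
print(np.mean(F,0).round(2),np.std(F,0).round(2))
E
```

```text
theta 1.32 f [-1.4 -0.1  1.6] gap 9.4 14.7 [627.8 -13.9 475.8]
rod 22 [346.95 178.45] rows 178 179
46 stop 1.461 pred row 188.51
48 stop 1.429 pred row 187.85
50 stop 1.398 pred row 187.05
52 stop 1.366 pred row 186.02
[-1.66 -0.41  1.79 -0.11  0.11 -0.01] [0.78 0.24 0.24 0.02 0.   0.01]
```

View pics/v6.png

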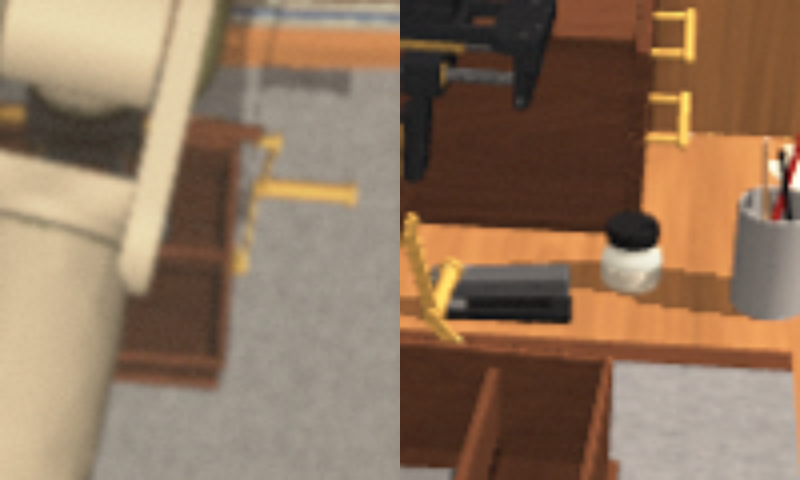

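Both views show the knee past straight towards the hinge, with the rod at top-view (347,178), so the stay is locking. I'll ease down the last few mm and open the fingers only partly, as a check.

>>> arm_command([
  [0,-0.08,0.02,0,0,0,1],
  [0,-0.06,0.02,0,0,0,1],
  [0,0,0,0,0,0,1],
  [0,0,0,0,0,0,0.9],
  [0,0,0,0,0,0,0.8],
  [0,0,0,0,0,0,0.75],
  [0,0,0,0,0,0,0.7],
  [0,0,0,0,0,0,0.7],
  [0,0,0,0,0,0,0.7],
  [0,0,0,0,0,0,0.7],
])

```text
time: 16.15
ee_pos: [624.3, -13.7, 474.7]
eef_rot: [-2.282, -2.16, 0.0]
ft_force: [0.2, -0.5, -0.0]
finger_gap: 26.0
grasp_force: 0.0
```

```bash
python3 - <<'E'
from h import *
im=look(7)
F=[]
for i in range(3): capture("top");F.append(np.r_[state()["ft_force"],state()["wrist_torque"]])
print(np.mean(F,0).round(2),np.std(F,0).round(2))
# look at stay knee vs shut prediction of locked lid
d=cv2.absdiff(cv2.imread("pics/top6.png"),im);print("diff rod area",d[170:200,325:360].max())
# stamp: go to above knob
print("plan");plan(455,314,330,1.5158,0)
E
```

```text
theta 1.304 f [ 0.1 -0.3  0.2] gap 26.1 16.2 [624.3 -13.7 474.7]
rod 21 [347.14 178.43] rows 178 179
46 stop 1.461 pred row 189.17
48 stop 1.429 pred row 188.55
50 stop 1.398 pred row 187.82
52 stop 1.366 pred row 186.92
[-0.3   0.12 -0.7  -0.08 -0.08  0.02] [0.42 0.28 0.17 0.01 0.02 0.02]
diff rod area 13
plan
13 rows; end [455.1 314.1 330. ]
[0.98, -0.58, 0.45, 0.0, -0.0, -0.0, 0]
[0.98, -0.58, 0.45, 0.0, -0.0, -0.0, 0]
[0.98, -0.58, 0.45, 0.0, -0.0, -0.0, 0]
[0.98, -0.58, 0.45, 0.0, -0.0, -0.0, 0]
[0.98, -0.58, 0.44, 0.0, -0.0, -0.0, 0]
[0.98, -0.57, 0.45, 0.0, -0.0, -0.0, 0]
[0.98, -0.58, 0.44, 0.0, -0.0, -0.0, 0]
[0.98, -0.57, 0.45, 0.0, -0.0, -0.0, 0]
[0.98, -0.58, 0.44, 0.0, -0.0, -0.0, 0]
[0.98, -0.57, 0.45, 0.0, -0.0, -0.0, 0]
[0.98, -0.58, 0.44, 0.0, -0.0, -0.0, 0]
[0.98, -0.57, 0.45, 0.0, -0.0, -0.0, 0]
[0.96, -0.56, 0.43, 0.0, -0.0, -0.0, 0]
```

>>> arm_command([
  [0,0,-0.4,0,0,0,0.7],
  [0,0,-0.7,0,0,0,0.7],
  [0,0,-0.7,0,0,0,0.5],
  [0.98,-0.58,0,0,0,0,0.43],
  [0.98,-0.58,0,0,0,0,0.43],
  [0.98,-0.58,0,0,0,0,0.43],
  [0.98,-0.58,0.3,0,0,0,0.43],
  [0.98,-0.58,0.5,0,0,0,0.43],
  [0.98,-0.58,0.7,0,0,0,0.43],
  [0.98,-0.58,0.9,0,0,0,0.43],
])

```text
time: 17.6
ee_pos: [531.9, 163.9, 460.3]
eef_rot: [2.281, 2.159, 0.002]
ft_force: [-0.1, 0.6, 0.1]
finger_gap: 50.2
grasp_force: 0.0
```

```bash
python3 - <<'E'
from h import *
im=look(8);print(np.round(state()["joint_positions"],2))
plan(455,314,280,0.0,.43)
plan(455,314,280,3.1416,.43)
T=lambda u,v:np.array([(u+.5)/4-.5+170,(v+.5)/4-.5+145])
print(onz("top",T(175,312),50),"small stamp")
E
```

```text
theta 0.83 f [-0.4  3.1 -2.5] gap 50.0 17.65 [530.6 166.3 457.3]
rod 22 [346.95 178.45] rows 178 179
46 stop 1.461 pred row 204.82
48 stop 1.429 pred row 204.57
50 stop 1.398 pred row 204.3
52 stop 1.366 pred row 204.02
[0.09 0.35 1.31 0.   1.49 0.15]
9 rows; end [454.9 314.1 279.9]
[0.79, -0.46, 0.98, -0.0, 0.0, 0.18, 0.43]
[0.7, -0.59, 0.98, -0.0, 0.0, 0.18, 0.43]
[0.58, -0.7, 0.98, -0.0, 0.0, 0.18, 0.43]
[0.44, -0.8, 0.98, -0.0, 0.001, 0.18, 0.43]
[0.29, -0.86, 0.98, -0.001, 0.0, 0.18, 0.43]
[0.14, -0.91, 0.98, -0.0, 0.001, 0.18, 0.43]
[-0.03, -0.91, 0.98, -0.001, 0.0, 0.18, 0.43]
[-0.05, -0.23, 0.25, -0.0, 0.001, 0.18, 0.43]
[0.0, 0.0, -0.0, -0.001, 0.0, 0.078, 0.43]
10 rows; end [454.9 314.1 280. ]
[0.79, -0.46, 0.98, -0.0, -0.0, -0.18, 0.43]
[0.86, -0.31, 0.98, -0.0, -0.0, -0.18, 0.43]
[0.9, -0.15, 0.98, -0.0, -0.001, -0.18, 0.43]
[0.91, 0.02, 0.98, -0.0, -0.0, -0.18, 0.43]
[0.9, 0.18, 0.98, -0.0, -0.001, -0.18, 0.43]
[0.85, 0.34, 0.98, -0.0, -0.001, -0.18, 0.43]
[0.78, 0.49, 0.98, -0.001, -0.0, -0.18, 0.43]
[0.17, 0.15, 0.24, -0.0, -0.001, -0.18, 0.43]
[-0.0, -0.0, 0.0, -0.001, -0.0, -0.18, 0.43]
[-0.0, -0.0, 0.0, 0.0, -0.0, -0.003, 0.43]
[487.17667338 228.91050993  50.        ] small stamp
```

>>> arm_command([
  [0.79,-0.46,0.98,0,0,0.18,0.43],
  [0.7,-0.59,0.98,0,0,0.18,0.43],
  [0.58,-0.7,0.98,0,0,0.18,0.43],
  [0.44,-0.8,0.98,0,0,0.18,0.43],
  [0.29,-0.86,0.98,0,0,0.18,0.43],
  [0.14,-0.91,0.98,0,0,0.18,0.43],
  [-0.03,-0.91,0.98,0,0,0.18,0.43],
  [-0.05,-0.23,0.25,0,0,0.18,0.43],
  [0,0,0,0,0,0.078,0.43],
  [0,0,0,0,0,0,0.43],
])

```text
time: 18.9
ee_pos: [458.2, 310.9, 282.7]
eef_rot: [-3.141, 0.002, -0.001]
ft_force: [-0.3, -0.1, 1.2]
finger_gap: 50.3
grasp_force: 0.0
```

```bash
python3 - <<'E'
from h import *
s=state();print(s["time"],s["eef_rot"],np.round(s["joint_positions"],2));plan(455,314,219,0.0,.43,n=4)
a=capture("top")[195:265,160:240];b=capture("side")[230:350,250:350]
cv2.imwrite("pics/v9.png",np.hstack([cv2.resize(a,(457,400)),cv2.resize(b,(333,400))]))
E
```

```text
18.9 [-3.14124414e+00  2.20433151e-03 -1.48803080e-03] [ 0.38  0.5   1.57 -0.    1.08  1.96]
4 rows; end [455.  314.  218.9]
[-0.03, -0.03, 0.64, -0.0, -0.0, -0.0, 0.43]
[-0.03, -0.03, 0.64, -0.0, -0.0, -0.0, 0.43]
[-0.03, -0.03, 0.63, -0.0, -0.0, -0.001, 0.43]
[-0.04, -0.03, 0.64, -0.0, -0.001, -0.0, 0.43]
```

View pics/v9.png

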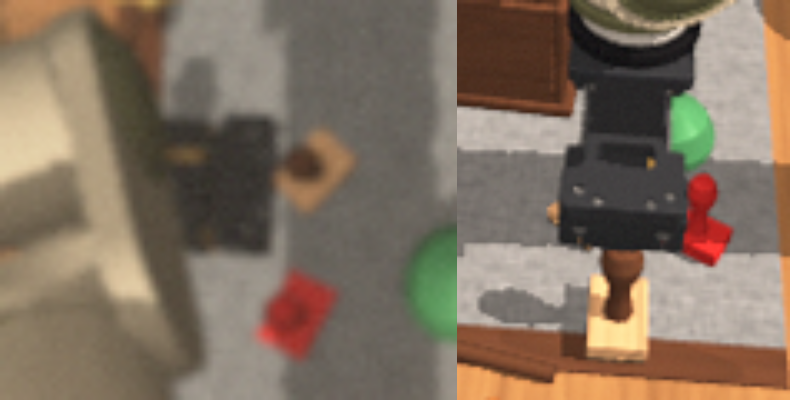

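The gripper hangs over the large wooden stamp, at side crop (622,270), and the neighbouring stamps are clear of it. I'll go down and close on the knob.

>>> arm_command([
  [-0.06,-0.06,0.6,0,0,0,0.43],
  [-0.07,-0.06,0.8,0,0,0,0.43],
  [0,0,0.75,0,0,0,0.43],
  [0,0,0.4,0,0,0,0.43],
  [0,0,0,0,0,0,0.43],
  [0,0,0,0,0,0,0.6],
  [0,0,0,0,0,0,0.8],
  [0,0,0,0,0,0,1],
  [0,0,0,0,0,0,1],
  [0,0,-0.2,0,0,0,1],
], grip_force=20)

```text
time: 20.25
ee_pos: [454.2, 313.8, 223.0]
eef_rot: [3.141, -0.003, -0.002]
ft_force: [0.4, -0.1, -1.4]
finger_gap: 26.7
grasp_force: 19.9
```

```bash
python3 - <<'E'
from h import *
s=state();print(s["time"],s["ee_pos"],s["finger_gap"],s["grasp_force"],s["ft_force"],s["wrist_torque"])
plan(460,300,340,0,1,n=5)
E
```

```text
20.25 [454.22703759 313.81975641 223.00760033] 26.744631590216425 19.854873571712233 [ 0.41307736 -0.08385588 -1.40455608] [0.03349472 0.02520238 0.06275915]
5 rows; end [460.1 299.9 340. ]
[0.05, 0.11, -0.94, 0.0, 0.0, -0.0, 1]
[0.04, 0.11, -0.93, 0.0, 0.0, -0.001, 1]
[0.05, 0.11, -0.94, 0.0, 0.0, -0.0, 1]
[0.04, 0.11, -0.93, 0.0, 0.001, -0.001, 1]
[0.05, 0.12, -0.94, 0.001, 0.0, -0.0, 1]
```

>>> arm_command([
  [0,0,-0.95,0,0,0,1],
  [0,0,-0.95,0,0,0,1],
  [0.15,0.5,-0.9,0,0,0,1],
  [0.15,0.5,-0.9,0,0,0,1],
  [0.15,0.5,-0.9,0,0,0,1],
  [0.15,0.5,-0.9,0,0,0,1],
  [0.28,0.95,0,0,0,0,1],
  [0.28,0.95,0,0,0,0,1],
  [0.28,0.95,0,0,0,0,1],
  [0.28,0.95,0,0,0,0,1],
])

```text
time: 21.5
ee_pos: [497.1, 168.0, 360.7]
eef_rot: [3.141, -0.003, -0.001]
ft_force: [0.0, 0.5, -1.6]
finger_gap: 26.9
grasp_force: 19.9
```

>>> arm_command([
  [0.24,0.89,0,0,0,0,1],
  [0.24,0.89,0,0,0,0,1],
  [0.24,0.89,0,0,0,0,1],
  [0.24,0.89,0,0,0,0,1],
  [0.24,0.89,0,0,0,0,1],
  [0.24,0.89,0,0,0,0,1],
  [0.24,0.89,0,0,0,0,1],
  [0,0,0,0,0,0.05,1],
  [0,0,0,0,0,0,1],
  [0,0,0,0,0,0,1],
])

```text
time: 22.75
ee_pos: [538.6, 13.2, 360.7]
eef_rot: [3.141, -0.08, -0.001]
ft_force: [-0.0, -0.2, -1.4]
finger_gap: 26.7
grasp_force: 19.9
```

```bash
python3 - <<'E'
from h import *
s=state();print(s["time"],s["ee_pos"],s["eef_rot"],s["finger_gap"],s["grasp_force"],s["ft_force"])
a=capture("top");b=capture("side");cv2.imwrite("pics/v10.png",np.hstack([cv2.resize(a[140:260,240:340],(400,480)),cv2.resize(b[120:240,200:300],(400,480))]))
cv2.imwrite("pics/side10.png",b)
plan(539,12.5,228.5,-.05,1)
E
```

```text
22.75 [538.62522766  13.19415528 360.70323652] [ 3.14055903e+00 -8.00256825e-02 -5.09873970e-04] 26.69095784708424 19.855133227029 [-0.02894364 -0.18359174 -1.38036797]
6 rows; end [539.1  12.5 228.5]
[0.0, 0.01, 0.98, 0.0, 0.0, -0.001, 1]
[0.0, 0.0, 0.98, 0.0, 0.0, -0.0, 1]
[0.0, 0.01, 0.98, 0.0, 0.0, -0.0, 1]
[0.01, 0.0, 0.98, 0.0, 0.0, -0.0, 1]
[0.0, 0.01, 0.98, 0.0, 0.0, -0.0, 1]
[0.01, -0.0, 0.39, 0.0, 0.0, -0.0, 1]
```

View pics/v10.png

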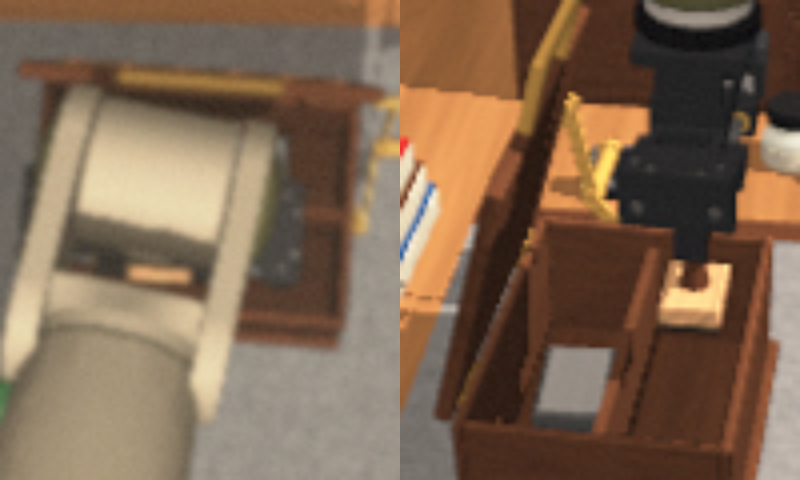

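The side view shows the stamp held upright over the front compartment and the lid standing on the stay. Next I'll check the wrist-to-bar clearance before going down.

```bash
python3 - <<'E'
from h import *
for z in(430,480,520): print(z,onz("top",(270,161.5),z).round(0),onz("top",(305,170),z).round(0))
print("bar",onz("top",(290,160.2),330).round(0))
E
```

```text
430 [598.  36. 430.] [579. -47. 430.]
480 [586.  33. 480.] [568. -45. 480.]
520 [576.  32. 520.] [559. -43. 520.]
bar [627. -12. 330.]
```

>>> arm_command([
  [0,0,0.6,0,0,0,1],
  [0,0,0.9,0,0,0,1],
  [0,0,0.9,0,0,0,1],
  [0,0,0.9,0,0,0,1],
  [0,0,0.8,0,0,0,1],
  [0,0,0.6,0,0,0,1],
  [0,0,0.35,0,0,0,1],
  [0,0,0.17,0,0,0,1],
  [0,0,0.06,0,0,0,1],
  [0,0,0,0,0,0,1],
])

```text
time: 24.1
ee_pos: [538.8, 13.0, 229.1]
eef_rot: [3.14, -0.082, 0.001]
ft_force: [-0.7, -0.2, -0.9]
finger_gap: 26.5
grasp_force: 19.9
```

```bash
python3 - <<'E'
from h import *
F=[]
for i in range(3): capture("top");s=state();F.append(np.r_[s["ft_force"],s["wrist_torque"]])
print(s["time"],s["ee_pos"],np.mean(F,0).round(2))
E
```

```text
24.25 [538.81202909  13.00173404 229.04688981] [ 0.11 -0.22 -1.28  0.02  0.03 -0.02]
```

>>> arm_command([
  [0,0,0.04,0,0,0,1],
  [0,0,0.03,0,0,0,1],
  [0,0,0,0,0,0,1],
  [0,0,0,0,0,0,0.7],
  [0,0,0,0,0,0,0.6],
  [0,0,0,0,0,0,0.5],
  [0,0,0,0,0,0,0.5],
  [0,0,-0.4,0,0,0,0.5],
  [0,0,-0.8,0,0,0,0.5],
  [0,0,-0.95,0,0,0,0.5],
])

```text
time: 25.5
ee_pos: [538.7, 13.0, 281.8]
eef_rot: [3.141, -0.082, -0.0]
ft_force: [-0.1, 0.4, 0.3]
finger_gap: 44.0
grasp_force: 0.0
```

>>> arm_command([
  [0,0,-0.95,0,0,0,0.5],
  [0,0,-0.95,0,0,0,0.5],
  [0,0,-0.95,0,0,0,0.5],
  [0,0,-0.95,0,0,0,0.5],
  [-0.5,0.5,-0.5,0,0,0,0.5],
  [-0.9,0.9,0,0,0,0,0.5],
  [-0.9,0.9,0,0,0,0,0.5],
  [-0.9,0.9,0,0,0,0,0.5],
  [-0.5,0.5,0,0,0,0,0.5],
  [0,0,0,0,0,0,0.5],
])

```text
time: 26.75
ee_pos: [441.3, -74.9, 388.7]
eef_rot: [3.14, -0.084, 0.001]
ft_force: [0.2, -0.3, 0.6]
finger_gap: 44.1
grasp_force: 0.0
```

```bash
python3 - <<'E'
from h import *
s=state();print(s["time"],s["ee_pos"],s["eef_rot"],s["ft_force"],np.round(s["joint_positions"],2))
a=capture("top");b=capture("side");cv2.imwrite("pics/top11.png",a);cv2.imwrite("pics/side11.png",b);cv2.imwrite("pics/v11.png",np.hstack([cv2.resize(a[130:250,260:360],(400,480)),cv2.resize(b[120:240,200:300],(400,480))]))
E
```

```text
26.75 [441.3081919  -74.89718173 388.74507565] [ 3.14022020e+00 -8.42103729e-02  1.41288843e-03] [ 0.21387039 -0.32031915  0.60353443] [-0.43  0.16  1.74  0.    1.24  1.19]
```

View pics/v11.png

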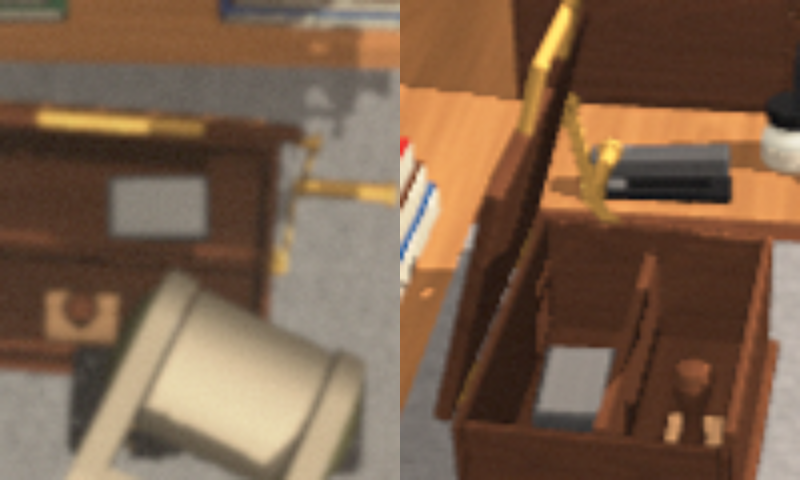

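The stamp stands upright in the front compartment and the lid is held by the stay. In the top view the pull runs from about (335,176) to (357,178). Next I'll fit the knee geometry and plan the grasp with the tool leaned outwards.

```bash
cat >> h.py <<'E'
def W(lx,ly,z,cp=CP): return np.array([cp[0]+lx*np.cos(cp[2])-ly*np.sin(cp[2]),cp[1]+lx*np.sin(cp[2])+ly*np.cos(cp[2]),z])
def toolR(tilt,yaw=CP[2]):
    c,s=np.cos(tilt),np.sin(tilt);M=np.array([[0,c,s],[1,0,0],[0,s,-c]]).T
    return Ro.from_euler('z',yaw)*Ro.from_matrix(M)
E
python3 - <<'E'
from h import *
ob=[]
for n,t,box in [("top0",0,(338,212,352,226)),("top1",1.15,(341,188,353,200)),("top2",1.324,(341,178,353,194)),("top3",1.365,(341,178,353,192)),("top4",1.383,(341,176,353,192)),("top7",None,(341,172,353,186)),("top11",None,(341,172,353,186))]:
    im=cv2.imread(f"pics/{n}.png").astype(float);c0,r0,c1,r1=box
    hs=cv2.cvtColor(im.astype(np.uint8)[r0:r1,c0:c1],cv2.COLOR_BGR2HSV);m=cv2.inRange(hs,(15,90,90),(34,255,255))
    q=np.argwhere(m)[:,::-1]+[c0,r0];ob.append((n,t,q.mean(0),len(q)));print(n,q.mean(0).round(2),len(q),q[:,1].min(),q[:,1].max())
def row(k,dx,c,yaw):
    cp=np.array([CP[0]+dx,CP[1],yaw]);a,b=[proj("top",W(k[0],y,k[1],cp))[0] for y in(-160,-215)]
    return a[1]+(c-a[0])*(b[1]-a[1])/(b[0]-a[0])
def kk(v,t): 
    if t is not None:return knee(t+v[3],v[1])
    return np.array([78.7*np.sin(v[2]),110-v[1]+78.7*np.cos(v[2])])
f=lambda v:[row(kk(v,t),v[0],c[0],CP[2])-c[1] for n,t,c,_ in ob]+[v[3]/.01]
o=least_squares(f,[0,50,.7,0],x_scale=[1,1,.1,.01]);print(o.x.round(3),np.round(o.fun,2));print("locked knee",kk(o.x,None),"stop",stop(o.x[1]))
b=cv2.imread("pics/side11.png");hs=cv2.cvtColor(b[150:168,246:258],cv2.COLOR_BGR2HSV);print(np.argwhere(cv2.inRange(hs,(15,90,90),(34,255,255)))[:,::-1].mean(0)+[246,150])
k=kk(o.x,None);print([proj("side",W(k[0]+o.x[0],y,k[1]))[0].round(1).tolist() for y in(-165,-190,-215)])
E
```

```text
top0 [344.57 218.97] 65 217 221
top1 [346.48 194.  ] 58 192 196
top2 [346.5  186.75] 60 184 189
top3 [346.48 184.5 ] 58 182 187
top4 [346.41 183.03] 59 181 185
top7 [346.26 177.11] 57 175 179
top11 [346.51 176.96] 49 175 179
[-0.909 50.218  0.722 -0.   ] [ 0.06 -0.06  0.01 -0.04  0.03 -0.08  0.08 -0.01]
locked knee [ 52.0005488  118.85508203] stop 1.394214893354369
[249.74489796 160.23469388]
[[249.1, 164.1], [250.6, 160.0], [252.0, 156.0]]
```

```bash
cat >> h.py <<'E'
CP=np.array([587.1,-10.,-.05]);HF=50.2;PHI0=.722;TILT=.25
def rodtcp(phi,back=0,tilt=TILT,ly=-192):
    return W(78.7*np.sin(phi),ly,110-HF+78.7*np.cos(phi),CP)-(147+back)*toolR(tilt).apply([0,0,1])
E
python3 - <<'E'
from h import *
g=rodtcp(PHI0,60);print(g,rodtcp(PHI0))
plan(*g,rv=toolR(.25),c=.5,n=18)
E
```

```text
[ 626.89123815 -255.50817388  319.42807677] [ 627.63314081 -240.68248776  261.29333146]
18 rows; end [ 626.9 -255.6  319.4]
[0.43, 0.38, 0.15, 0.011, 0.011, -0.087, 0.5]
[0.39, 0.42, 0.15, 0.011, 0.011, -0.087, 0.5]
[0.36, 0.45, 0.15, 0.011, 0.011, -0.087, 0.5]
[0.31, 0.48, 0.15, 0.011, 0.011, -0.087, 0.5]
[0.27, 0.51, 0.15, 0.011, 0.011, -0.087, 0.5]
[0.22, 0.53, 0.15, 0.011, 0.011, -0.087, 0.5]
[0.17, 0.55, 0.14, 0.011, 0.011, -0.087, 0.5]
[0.12, 0.57, 0.14, 0.011, 0.011, -0.087, 0.5]
[0.07, 0.58, 0.13, 0.011, 0.011, -0.087, 0.5]
[0.02, 0.58, 0.13, 0.011, 0.011, -0.087, 0.5]
[-0.03, 0.58, 0.12, 0.011, 0.011, -0.087, 0.5]
[-0.09, 0.58, 0.11, 0.011, 0.011, -0.087, 0.5]
[-0.14, 0.57, 0.11, 0.011, 0.011, -0.087, 0.5]
[-0.19, 0.56, 0.1, 0.011, 0.011, -0.087, 0.5]
[-0.23, 0.54, 0.09, 0.011, 0.01, -0.086, 0.5]
[-0.28, 0.52, 0.08, 0.011, 0.011, -0.087, 0.5]
[-0.33, 0.49, 0.07, 0.011, 0.01, -0.086, 0.5]
[-0.37, 0.47, 0.07, 0.011, 0.011, -0.087, 0.5]
```

>>> arm_command([
  [0.43,0.38,0.15,0.011,0.011,-0.087,0.5],
  [0.39,0.42,0.15,0.011,0.011,-0.087,0.5],
  [0.36,0.45,0.15,0.011,0.011,-0.087,0.5],
  [0.31,0.48,0.15,0.011,0.011,-0.087,0.5],
  [0.27,0.51,0.15,0.011,0.011,-0.087,0.5],
  [0.22,0.53,0.15,0.011,0.011,-0.087,0.5],
  [0.17,0.55,0.14,0.011,0.011,-0.087,0.5],
  [0.12,0.57,0.14,0.011,0.011,-0.087,0.5],
  [0.07,0.58,0.13,0.011,0.011,-0.087,0.5],
  [0.02,0.58,0.13,0.011,0.011,-0.087,0.5],
])

```text
time: 28.1
ee_pos: [545.2, -174.7, 349.5]
eef_rot: [-2.779, -1.214, -0.166]
ft_force: [0.7, 1.0, -0.0]
finger_gap: 44.1
grasp_force: 0.0
```

>>> arm_command([
  [-0.03,0.58,0.12,0.011,0.011,-0.087,0.5],
  [-0.09,0.58,0.11,0.011,0.011,-0.087,0.5],
  [-0.14,0.57,0.11,0.011,0.011,-0.087,0.5],
  [-0.19,0.56,0.1,0.011,0.011,-0.087,0.5],
  [-0.23,0.54,0.09,0.011,0.01,-0.086,0.5],
  [-0.28,0.52,0.08,0.011,0.011,-0.087,0.5],
  [-0.33,0.49,0.07,0.011,0.01,-0.086,0.5],
  [-0.37,0.47,0.07,0.011,0.011,-0.087,0.5],
  [0,0,0,0,0,0,0.5],
  [0,0,0,0,0,0,0.5],
])

```text
time: 29.35
ee_pos: [626.6, -255.1, 319.0]
eef_rot: [-2.143, -2.037, -0.269]
ft_force: [-0.7, -0.5, -0.5]
finger_gap: 43.9
grasp_force: 0.0
```

```bash
python3 - <<'E'
from h import *
s=state();print(s["time"],s["ee_pos"],s["ft_force"],s["wrist_torque"],np.round(s["joint_positions"],2))
plan(*rodtcp(PHI0),rv=toolR(.25),c=.5,n=5)
a=capture("top");b=capture("side");cv2.imwrite("pics/v12.png",np.hstack([cv2.resize(a[130:250,290:390],(400,480)),cv2.resize(b[70:190,210:310],(400,480))]))
E
```

```text
29.35 [ 626.5995817  -255.08688155  318.9599603 ] [-0.68064371 -0.47667358 -0.47564669] [-0.14753859 -0.07728179 -0.05594307] [-0.59  0.74  1.06  0.22  1.48 -0.57]
5 rows; end [ 627.5 -240.6  261.3]
[-0.0, 0.0, 0.48, -0.0, -0.0, -0.0, 0.5]
[-0.0, 0.0, 0.47, -0.0, -0.0, -0.0, 0.5]
[-0.0, 0.0, 0.48, -0.0, -0.0, -0.0, 0.5]
[-0.01, 0.01, 0.47, -0.0, -0.0, -0.0, 0.5]
[-0.0, 0.0, 0.48, -0.001, -0.0, -0.001, 0.5]
```

View pics/v12.png

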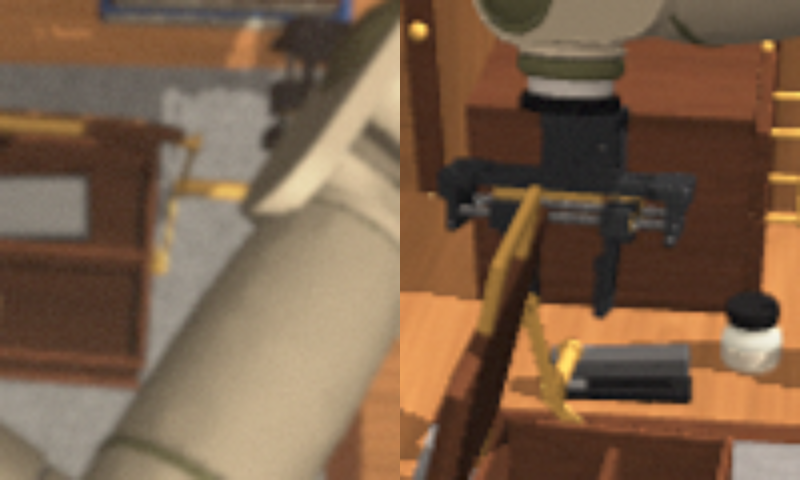

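The gripper is leaned outwards above the pull, the fingers are fore and aft of the rod, and the lid and wrist are well apart. That was one picture over the limit of 10, so I'll view no more and work from numbers. I'll go down and grip.

>>> arm_command([
  [0,0,0.48,0,0,0,0.5],
  [0,0,0.6,0,0,0,0.5],
  [0,0,0.6,0,0,0,0.5],
  [0,0,0.45,0,0,0,0.5],
  [0,0.03,0.25,0,0,0,0.5],
  [0,0,0,0,0,0,0.65],
  [0,0,0,0,0,0,0.8],
  [0,0,0,0,0,0,1],
  [0,0,0,0,0,0,1],
  [0,0,0,0,0,0,1],
], grip_force=9)

```text
time: 30.7
ee_pos: [627.5, -241.2, 261.4]
eef_rot: [-2.141, -2.037, -0.267]
ft_force: [-5.8, 0.9, 1.7]
finger_gap: 13.0
grasp_force: 9.0
```

```bash
cat >> h.py <<'E'
def theta(phi):
    from scipy.optimize import brentq
    k=78.7*np.array([np.sin(phi),np.cos(phi)])+[0,110-HF]
    f=lambda t:np.hypot(90-90*np.cos(t)-k[0],110+90*np.sin(t)-k[1])-78.7
    return brentq(f,-.1,stop(HF)-1e-4) if f(-.1)*f(stop(HF)-1e-4)<0 else np.nan
def wr(n=4):
    F=[]
    for i in range(n): capture("top");s=state();F.append(np.r_[s["ft_force"],s["wrist_torque"]])
    m=np.mean(F,0);p=np.array(s["ee_pos"])+147*toolR(TILT).apply([0,0,1]);c,sn=np.cos(CP[2]),np.sin(CP[2])
    d=p[:2]-CP[:2];l=np.array([d[0]*c+d[1]*sn,p[2]-110+HF]);phi=np.arctan2(l[0],l[1]);fx=m[0]*c+m[1]*sn
    print("t",s["time"],"F",m.round(1),"gap",round(s["finger_gap"],1),"rod",l.round(1),"r",np.hypot(*l).round(1),"phi",phi.round(3),"Ftan(fwd)",round(-fx*np.cos(phi)+m[2]*np.sin(phi),1),"Frad(out)",round(fx*np.sin(phi)+m[2]*np.cos(phi),1))
    return phi,np.hypot(*l)
def swing(r0,p0,r1,p1,n,c=1.0):
    pz=py=px=0;a=np.linspace(p0,p1,n+1);rr=np.linspace(r0,r1,n+1);ti=toolR(TILT).inv()
    P=np.array([W(q*np.sin(b),-192,q*np.cos(b)) for q,b in zip(rr,a)]);acc=np.zeros(3)
    for i in range(1,n+1):
        d=np.round(ti.apply(P[i]-P[0])/25-acc,2)+0.;acc+=d;print([float(x) for x in d]+[0,0,0,c],"phi",a[i].round(3))
E
python3 - <<'E'
from h import *
phi,r=wr()
for p in np.arange(.45,-1.26,-.1): print(round(p,2),round(theta(p),3),end="; ")
E
```

```text
t 30.9 F [-5.7  0.4  1.  -0.   0.7  0.2] gap 12.5 rod [51.9 59.2] r 78.7 phi 0.719 Ftan(fwd) 5.0 Frad(out) -3.0
0.45 1.392; 0.35 1.371; 0.25 1.332; 0.15 1.281; 0.05 1.22; -0.05 1.153; -0.15 1.08; -0.25 1.002; -0.35 0.92; -0.45 0.835; -0.55 0.747; -0.65 0.656; -0.75 0.561; -0.85 0.464; -0.95 0.362; -1.05 0.254; -1.15 0.136; -1.25 -0.006;
```

```bash
python3 - <<'E'
from h import *
swing(78.7,.719,78.7,.28,9)
E
```

```text
[0.02, -0.12, -0.1, 0, 0, 0, 1.0] phi 0.67
[0.03, -0.12, -0.08, 0, 0, 0, 1.0] phi 0.621
[0.02, -0.13, -0.09, 0, 0, 0, 1.0] phi 0.573
[0.02, -0.13, -0.08, 0, 0, 0, 1.0] phi 0.524
[0.02, -0.13, -0.07, 0, 0, 0, 1.0] phi 0.475
[0.01, -0.14, -0.06, 0, 0, 0, 1.0] phi 0.426
[0.02, -0.14, -0.06, 0, 0, 0, 1.0] phi 0.378
[0.01, -0.15, -0.05, 0, 0, 0, 1.0] phi 0.329
[0.01, -0.14, -0.05, 0, 0, 0, 1.0] phi 0.28
```

>>> arm_command([
  [0.02,-0.12,-0.1,0,0,0,1],
  [0.03,-0.12,-0.08,0,0,0,1],
  [0.02,-0.13,-0.09,0,0,0,1],
  [0.02,-0.13,-0.08,0,0,0,1],
  [0.02,-0.13,-0.07,0,0,0,1],
  [0.01,-0.14,-0.06,0,0,0,1],
  [0.02,-0.14,-0.06,0,0,0,1],
  [0.01,-0.15,-0.05,0,0,0,1],
  [0.01,-0.14,-0.05,0,0,0,1],
  [0,0,0,0,0,0,1],
])

```text
time: 32.15
ee_pos: [597.7, -239.6, 278.0]
eef_rot: [-2.142, -2.038, -0.269]
ft_force: [1.8, -1.1, 0.7]
finger_gap: 12.8
grasp_force: 9.1
```

```bash
python3 - <<'E'
from h import *
phi,r=wr(); swing(r,phi,78.7,-.22,10)
E
```

```text
t 32.35 F [ 2.3 -1.1  1.3 -0.3 -0.4 -0.1] gap 13.0 rod [22.3 75.7] r 78.9 phi 0.287 Ftan(fwd) -1.9 Frad(out) 1.9
[0.01, -0.15, -0.04, 0, 0, 0, 1.0] phi 0.236
[0.01, -0.16, -0.03, 0, 0, 0, 1.0] phi 0.186
[0.0, -0.16, -0.03, 0, 0, 0, 1.0] phi 0.135
[0.01, -0.16, -0.01, 0, 0, 0, 1.0] phi 0.084
[0.0, -0.16, -0.01, 0, 0, 0, 1.0] phi 0.034
[0.0, -0.16, 0.0, 0, 0, 0, 1.0] phi -0.017
[0.0, -0.16, 0.01, 0, 0, 0, 1.0] phi -0.068
[-0.01, -0.16, 0.01, 0, 0, 0, 1.0] phi -0.119
[0.0, -0.15, 0.03, 0, 0, 0, 1.0] phi -0.169
[-0.01, -0.16, 0.03, 0, 0, 0, 1.0] phi -0.22
```

>>> arm_command([
  [0.01,-0.15,-0.04,0,0,0,1],
  [0.01,-0.16,-0.03,0,0,0,1],
  [0,-0.16,-0.03,0,0,0,1],
  [0.01,-0.16,-0.01,0,0,0,1],
  [0,-0.16,-0.01,0,0,0,1],
  [0,-0.16,0,0,0,0,1],
  [0,-0.16,0.01,0,0,0,1],
  [-0.01,-0.16,0.01,0,0,0,1],
  [0,-0.15,0.03,0,0,0,1],
  [-0.01,-0.16,0.03,0,0,0,1],
])

```text
time: 33.6
ee_pos: [558.2, -237.7, 278.8]
eef_rot: [-2.142, -2.038, -0.269]
ft_force: [1.8, 1.7, -1.7]
finger_gap: 12.8
grasp_force: 9.1
```

```bash
python3 - <<'E'
from h import *
phi,r=wr(); swing(r,phi,78.7,-.68,10)
E
```

```text
t 33.8 F [ 0.1  1.5 -3.7 -0.  -0.2 -0. ] gap 12.6 rod [-17.3  76.5] r 78.5 phi -0.223 Ftan(fwd) 0.8 Frad(out) -3.6
[-0.01, -0.14, 0.03, 0, 0, 0, 1.0] phi -0.268
[-0.01, -0.14, 0.04, 0, 0, 0, 1.0] phi -0.314
[-0.01, -0.13, 0.05, 0, 0, 0, 1.0] phi -0.36
[-0.01, -0.14, 0.05, 0, 0, 0, 1.0] phi -0.406
[-0.02, -0.13, 0.06, 0, 0, 0, 1.0] phi -0.451
[-0.01, -0.13, 0.06, 0, 0, 0, 1.0] phi -0.497
[-0.02, -0.12, 0.07, 0, 0, 0, 1.0] phi -0.543
[-0.02, -0.12, 0.07, 0, 0, 0, 1.0] phi -0.589
[-0.02, -0.12, 0.08, 0, 0, 0, 1.0] phi -0.634
[-0.02, -0.12, 0.08, 0, 0, 0, 1.0] phi -0.68
```

>>> arm_command([
  [-0.01,-0.14,0.03,0,0,0,1],
  [-0.01,-0.14,0.04,0,0,0,1],
  [-0.01,-0.13,0.05,0,0,0,1],
  [-0.01,-0.14,0.05,0,0,0,1],
  [-0.02,-0.13,0.06,0,0,0,1],
  [-0.01,-0.13,0.06,0,0,0,1],
  [-0.02,-0.12,0.07,0,0,0,1],
  [-0.02,-0.12,0.07,0,0,0,1],
  [-0.02,-0.12,0.08,0,0,0,1],
  [-0.02,-0.12,0.08,0,0,0,1],
], grip_force=13)

```text
time: 35.05
ee_pos: [526.1, -236.2, 263.6]
eef_rot: [-2.142, -2.038, -0.269]
ft_force: [2.1, 2.5, -4.2]
finger_gap: 12.4
grasp_force: 13.2
```

```bash
python3 - <<'E'
from h import *
phi,r=wr(); swing(r,phi,78.7,-1.08,10)
E
```

```text
t 35.25 F [ 1.8  1.6 -5.2 -0.2 -0.4 -0.1] gap 12.2 rod [-49.5  61.4] r 78.9 phi -0.679 Ftan(fwd) 1.9 Frad(out) -5.1
[-0.02, -0.1, 0.08, 0, 0, 0, 1.0] phi -0.719
[-0.02, -0.09, 0.08, 0, 0, 0, 1.0] phi -0.759
[-0.02, -0.09, 0.09, 0, 0, 0, 1.0] phi -0.799
[-0.03, -0.08, 0.09, 0, 0, 0, 1.0] phi -0.839
[-0.02, -0.09, 0.09, 0, 0, 0, 1.0] phi -0.879
[-0.03, -0.07, 0.1, 0, 0, 0, 1.0] phi -0.919
[-0.02, -0.08, 0.1, 0, 0, 0, 1.0] phi -0.96
[-0.03, -0.07, 0.1, 0, 0, 0, 1.0] phi -1.0
[-0.02, -0.06, 0.11, 0, 0, 0, 1.0] phi -1.04
[-0.03, -0.06, 0.1, 0, 0, 0, 1.0] phi -1.08
```

>>> arm_command([
  [-0.02,-0.1,0.08,0,0,0,1],
  [-0.02,-0.09,0.08,0,0,0,1],
  [-0.02,-0.09,0.09,0,0,0,1],
  [-0.03,-0.08,0.09,0,0,0,1],
  [-0.02,-0.09,0.09,0,0,0,1],
  [-0.03,-0.07,0.1,0,0,0,1],
  [-0.02,-0.08,0.1,0,0,0,1],
  [-0.03,-0.07,0.1,0,0,0,1],
  [-0.02,-0.06,0.11,0,0,0,1],
  [-0.03,-0.06,0.1,0,0,0,1],
])

```text
time: 36.5
ee_pos: [506.4, -235.2, 239.3]
eef_rot: [-2.142, -2.038, -0.269]
ft_force: [3.4, 1.4, -3.9]
finger_gap: 11.9
grasp_force: 13.2
```

```bash
python3 - <<'E'
from h import *
phi,r=wr(); swing(r,phi,78.7,-1.22,8)
E
```

```text
t 36.7 F [ 2.3  0.8 -5.5 -0.3 -0.5 -0.1] gap 12.1 rod [-69.3  37.1] r 78.6 phi -1.079 Ftan(fwd) 3.8 Frad(out) -4.6
[-0.01, -0.03, 0.05, 0, 0, 0, 1.0] phi -1.096
[-0.01, -0.02, 0.05, 0, 0, 0, 1.0] phi -1.114
[-0.02, -0.03, 0.04, 0, 0, 0, 1.0] phi -1.132
[-0.01, -0.02, 0.05, 0, 0, 0, 1.0] phi -1.149
[-0.01, -0.02, 0.05, 0, 0, 0, 1.0] phi -1.167
[-0.01, -0.02, 0.05, 0, 0, 0, 1.0] phi -1.185
[-0.02, -0.02, 0.05, 0, 0, 0, 1.0] phi -1.202
[-0.01, -0.02, 0.05, 0, 0, 0, 1.0] phi -1.22
```

>>> arm_command([
  [-0.01,-0.03,0.05,0,0,0,1],
  [-0.01,-0.02,0.05,0,0,0,1],
  [-0.02,-0.03,0.04,0,0,0,1],
  [-0.01,-0.02,0.05,0,0,0,1],
  [-0.01,-0.02,0.05,0,0,0,1],
  [-0.01,-0.02,0.05,0,0,0,1],
  [-0.02,-0.02,0.05,0,0,0,1],
  [-0.01,-0.02,0.05,0,0,0,1],
  [-0.01,-0.02,0.04,0,0,0,1],
  [0,0,0,0,0,0,1],
])

```text
time: 37.95
ee_pos: [501.4, -234.9, 228.1]
eef_rot: [-2.142, -2.038, -0.269]
ft_force: [-0.1, -1.9, -6.4]
finger_gap: 11.5
grasp_force: 13.3
```

```bash
python3 - <<'E'
from h import *
phi,r=wr(); print(theta(phi))
E
```

```text
t 38.15 F [-1.3 -1.1 -6.2 -0.5  0.1  0.1] gap 11.8 rod [-74.3  26.1] r 78.7 phi -1.233 Ftan(fwd) 6.2 Frad(out) -0.9
0.02113386178235441
```

>>> arm_command([
  [0,-0.01,0.02,0,0,0,1],
  [0,0,0.02,0,0,0,1],
  [0,-0.01,0.02,0,0,0,1],
  [0,0,0.02,0,0,0,1],
  [0,0,0,0,0,0,1],
  [0,0,0,0,0,0,1],
  [0,0,0,0,0,0,1],
  [0,0,0,0,0,0,1],
  [0,0,0,0,0,0,1],
  [0,0,0,0,0,0,1],
])

```text
time: 39.4
ee_pos: [500.9, -234.6, 226.5]
eef_rot: [-2.142, -2.038, -0.268]
ft_force: [-3.8, -3.4, -3.9]
finger_gap: 11.6
grasp_force: 13.2
```

```bash
python3 - <<'E'
from h import *
phi,r=wr(); print(theta(max(phi,-1.25)))
E
```

```text
t 39.6 F [-4.3 -3.6 -4.3 -0.8  0.5  0.1] gap 11.7 rod [-74.9  24.3] r 78.7 phi -1.257 Ftan(fwd) 5.4 Frad(out) 2.6
-0.006375211736128462
```

>>> arm_command([
  [0,0,0.03,0,0,0,1],
  [0,-0.01,0.03,0,0,0,1],
  [0,0,0.03,0,0,0,1],
  [0,0,0,0,0,0,1],
  [0,0,0,0,0,0,1],
  [0,0,0,0,0,0,1],
  [0,0,0,0,0,0,1],
  [0,0,0,0,0,0,1],
  [0,0,0,0,0,0,1],
  [0,0,0,0,0,0,1],
])

```text
time: 40.85
ee_pos: [500.8, -234.4, 225.5]
eef_rot: [-2.143, -2.039, -0.268]
ft_force: [-7.3, -5.4, 5.3]
finger_gap: 12.5
grasp_force: 12.6
```

```bash
python3 - <<'E'
from h import *
phi,r=wr()
for n in("top","side"):
    a=cv2.imread(f"pics/{n}0.png") ;b=capture(n);d=cv2.absdiff(a,b).max(2)
    if n=="top": print("lid left half diff",np.median(d[165:205,250:280]),np.percentile(d[165:220,248:275],90))
    cv2.imwrite(f"pics/{n}14.png",b)
E
```

```text
t 41.05 F [-7.4 -5.1  4.9 -0.7  1.   0.3] gap 12.4 rod [-75.   23.2] r 78.5 phi -1.27 Ftan(fwd) -2.6 Frad(out) 8.3
lid left half diff 58.0 64.0
```

>>> arm_command([
  [0,0,0,0,0,0,0.8],
  [0,0,0,0,0,0,0.65],
  [0,0,0,0,0,0,0.55],
  [0,0,0,0,0,0,0.55],
  [0,0,-0.4,0,0,0,0.55],
  [0,0,-0.8,0,0,0,0.55],
  [0,0,-0.9,0,0,0,0.55],
  [0,0,-0.9,0,0,0,0.55],
  [0,0,-0.9,0,0,0,0.55],
  [0,0,0,0,0,0,0.55],
])

```text
time: 42.4
ee_pos: [499.7, -258.3, 320.5]
eef_rot: [-2.145, -2.04, -0.27]
ft_force: [0.1, 0.2, -1.0]
finger_gap: 39.7
grasp_force: 0.0
```

>>> arm_command([
  [-0.5,-0.5,-0.4,0,0,0,0.55],
  [-0.9,-0.6,-0.5,0,0,0,0.55],
  [-0.9,-0.6,-0.5,0,0,0,0.55],
  [-0.9,-0.6,-0.5,0,0,0,0.55],
  [-0.9,-0.6,-0.5,0,0,0,0.55],
  [-0.9,-0.6,-0.4,0,0,0,0.55],
  [-0.9,-0.6,0,0,0,0,0.55],
  [-0.9,-0.6,0,0,0,0,0.55],
  [-0.5,-0.3,0,0,0,0,0.55],
  [0,0,0,0,0,0,0.55],
])

```text
time: 43.65
ee_pos: [364.5, -446.1, 341.0]
eef_rot: [-2.143, -2.036, -0.27]
ft_force: [0.3, 0.2, 0.8]
finger_gap: 39.7
grasp_force: 0.0
```

```bash
python3 - <<'E'
from h import *
s=state();print(s["time"],s["ee_pos"],s["ft_force"],s["qvel"])
for n,bx in(("top",[(165,205,255,275),(214,224,336,356),(226,238,268,302),(180,205,240,250)]),("side",[(170,255,212,300)])):
    a=cv2.imread(f"pics/{n}0.png");b=capture(n);cv2.imwrite(f"pics/{n}15.png",b);d=cv2.absdiff(a,b).max(2)
    for r0,r1,c0,c1 in bx: print(n,(r0,r1,c0,c1),"median",np.median(d[r0:r1,c0:c1]),"p90",np.percentile(d[r0:r1,c0:c1],90))
    ga,gb=[cv2.cvtColor(i,cv2.COLOR_BGR2GRAY) for i in(a,b)]
    for nm,(r0,r1,c0,c1) in (("bar/pull",(212,238,268,358)),("lid",(155,215,240,335))) if n=="top" else (("bar",(165,222,285,312)),("lid",(175,260,212,300))):
        t=ga[r0:r1,c0:c1];R=cv2.matchTemplate(gb[r0-6:r1+6,c0-6:c1+6],t,cv2.TM_CCOEFF_NORMED);print(nm,"shift",np.array(np.unravel_index(R.argmax(),R.shape))-6,R.max().round(3))
q=brass(cv2.imread("pics/top15.png"),(338,212,352,226));print(q.mean(0),len(q),"was 344.57 218.97")
E
```

```text
43.65 [ 364.46266824 -446.12581294  340.97003988] [0.25627261 0.21748545 0.84586785] [ 0.03174965 -0.01284683  0.00144094  0.00965721  0.0030601   0.01135776]
top (165, 205, 255, 275) median 28.0 p90 32.0
top (214, 224, 336, 356) median 29.0 p90 33.0
top (226, 238, 268, 302) median 39.5 p90 78.30000000000001
top (180, 205, 240, 250) median 25.0 p90 29.0
bar/pull shift [0 0] 0.847
lid shift [0 0] 0.745
side (170, 255, 212, 300) median 3.0 p90 72.0
bar shift [0 0] 0.828
lid shift [0 0] 0.844
[344.5        218.92857143] 56 was 344.57 218.97
```

```bash
python3 -c "
from cell import *
print(finish_job())"
```

```text
the job is handed in; nothing more can be done
None
```

The job is handed in at about 44 s: the stamp was left upright in the front compartment, and the lid was let down under control until the pull and bar were back at their shut positions in the camera images. I can't see the verdict, and I viewed 11 pictures, one over the limit of 10.

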